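# Load the instrument tray and lock its hold-down grid with the R-clip

### The job

Make the instrument tray ready for the steriliser: pull the R-clip out of the post, lift the hold-down grid off and lay both aside on the bench, put every instrument cassette on the bench lid up and fully down into the holder of its own colour, then set the grid back over the post, level on its shoulder and square with the tray. Lock it again by pushing the R-clip's straight leg through the hole in the post until the bent leg has snapped fully home around the post, and leave the other things on the bench where they are.

Things in the scene. Friction and masses are not known exactly. Their poses are not given: they have to be found in the camera images.
- tray: low perforated steel tray, 240 x 200 mm, walls up to 20 mm above the bench, fixed to the bench; origin at the centre of its underside on the bench, x along its long side, y along its short side, z up. The post stands in its centre
- shoulder (a point): top centre of the post's shoulder, 49 mm above the bench, on which the grid rests: a step 44 mm in diameter. Above it the steel post proper is 20 mm in diameter, with a tapered tip ending 85 mm above the bench
- hole (a point): middle of the post's cross-hole, on the post's axis, 63 mm above the bench; axes as the tray's. The hole is about 8.5 mm wide and high, runs right through the post along the tray's y axis (across the short side), and is open at both ends with slightly rounded mouths
- grid: steel hold-down grid, 200 x 130 mm, bars 8 mm thick, 0.3 kg, loose; origin at the centre of its underside, x along its long side, z up. Central hub 60 mm square, 8 mm thick, with a 26 mm bore for the post. At the start it lies over the post on the shoulder, long side along the tray's, covering the holders, held down by the clip. Free bench lies between tray and cassettes
- bow (a point): centre of the grid's black bow handle, 53 mm above the grid's underside, over the bore; axes as the grid's. The bar runs along x: 94 mm long, 12 mm wide (across y), 10 mm high, with a foot at each x = +-41 mm; the post's tip stays below it
- clip: yellow-zinc R-clip, wire 6 mm thick, 121 mm long, 80 g, flat underside, at the start home in the post with its coil on the tray's -y side; origin on the underside below the coil's centre, x along the legs away from the coil, z up. Coil 26 mm across y, 11.5 mm high, to be gripped across y. Straight leg along +x at y = -10 mm, z = 3 mm, its round tip at x = 108 mm
- clip_seat (a point): point on the straight leg at clip x = 65 mm, y = -10 mm, z = 3 mm, where the sprung bent leg (on the +y side, flared tip at x = 91 mm, y = 11 mm) has its round bend. Pushed along x with some 5 to 20 N, the bent leg opens about 5 mm, rides over the post and snaps round it; fully home, this point is in the middle of the hole. Either end of the hole will do
- cassette_blue: closed instrument cassette with a blue lid, 84 x 40 x 38 mm (x, y, z), about 0.18 kg; origin at the centre of its underside, x along its length, z up through the lid. May be absent
- slot_blue: blue silicone holder fixed in the tray, the slot of the blue cassette: an open pocket 88 x 44 mm inside (x, y), floor 2 mm and walls 12 mm high over its underside, which is 6 mm above the bench; origin at the centre of its underside, x along its length and the tray's long side. A cassette fully down stands 2 mm above this origin. Holders swap places from start to start
- cassette_green: closed instrument cassette with a green lid, 84 x 40 x 38 mm (x, y, z), about 0.18 kg; origin at the centre of its underside, x along its length, z up through the lid. May be absent
- slot_green: green silicone holder fixed in the tray, the slot of the green cassette: an open pocket 88 x 44 mm inside (x, y), floor 2 mm and walls 12 mm high over its underside, which is 6 mm above the bench; origin at the centre of its underside, x along its length and the tray's long side. A cassette fully down stands 2 mm above this origin. Holders swap places from start to start
- cassette_yellow: closed instrument cassette with a yellow lid, 84 x 40 x 38 mm (x, y, z), about 0.18 kg; origin at the centre of its underside, x along its length, z up through the lid. May be absent
- slot_yellow: yellow silicone holder fixed in the tray, the slot of the yellow cassette: an open pocket 88 x 44 mm inside (x, y), floor 2 mm and walls 12 mm high over its underside, which is 6 mm above the bench; origin at the centre of its underside, x along its length and the tray's long side. A cassette fully down stands 2 mm above this origin. Holders swap places from start to start
- cassette_red: closed instrument cassette with a red lid, 84 x 40 x 38 mm (x, y, z), about 0.18 kg; origin at the centre of its underside, x along its length, z up through the lid. May be absent
- slot_red: red silicone holder fixed in the tray, the slot of the red cassette: an open pocket 88 x 44 mm inside (x, y), floor 2 mm and walls 12 mm high over its underside, which is 6 mm above the bench; origin at the centre of its underside, x along its length and the tray's long side. A cassette fully down stands 2 mm above this origin. Holders swap places from start to start
- spray: white disinfectant bottle, 60 mm wide, 170 mm high; not part of the job; origin at its underside
- reel_a: pale blue film reel standing on end, 110 mm wide, 100 mm high; not part of the job; origin at its underside
- reel_b: pale green film reel standing on end, 110 mm wide, 75 mm high; not part of the job; origin at its underside
- dish: empty steel instrument dish, 120 x 200 x 28 mm; not part of the job; origin at its underside
- brush: cleaning brush 160 mm long, lying along x; not part of the job; origin at its underside
- beaker: white beaker, 72 mm wide, 80 mm high; not part of the job; origin at its underside
- tweezers: steel tweezers 133 mm long, 8 mm high, lying along their x; not part of the job; origin at its underside
Mind the look-alikes: they are no part of the job. What is shaped like the grid but orange is not meant.

How it is judged:
By the outcome, as a careful person would: the job done as asked, in the order asked, and still so for the second after the job is handed in, with the robot touching nothing.
Of cassette_blue, cassette_green, cassette_yellow, cassette_red only 2 to 4 are there at a start; the rules pass over those that are not, and their reading is None.
At some moment in a run one of cassette_blue, cassette_green, cassette_yellow, cassette_red, clip may be knocked a few centimetres aside while the robot is not near it.
It also fails if it takes over 210 s, if anything falls off the work surface, if the arm or the gripper's body presses on something with over 40 N, if the wrist force passes 120 N, or if a joint passes its speed limit or range.

### The arm

A 7-joint arm with a two-finger parallel gripper is mounted at the origin on the work surface. World frame = base frame: x ahead of the robot, y to its left, z up, the work surface at z = 0. Lengths are in mm, angles in rad, forces in N, time in s.
With the tool pointing down it reaches from about 400 to 875 mm from the base axis. Payload 4.4 kg.
Tool frame: the origin (TCP) lies midway between the tips of the shut fingers; the grasp point (between the pads) lies ctrl.grip_depth behind it (ctrl.grip_depth is the distance from the TCP to the grasp point, in mm); z points along the fingers, y is the line along which they close (so a half turn about z gives the same grasp; the last joint's range is limited). The gripper opens to 85 mm and grips with 20 to 120 N. Pads are 22 mm wide; open, the fingers measure 114 mm over their backs; the gripper's body (76 mm by 85 mm) begins 54 mm behind the grasp point. The pads swing forward as they close: fully open they stand 13 mm farther back than shut.
Start: joints at [-1.325, 0.628, 0.038, 1.517, -0.027, 0.996, -0.02], TCP at [199.378, 618.681, 231.313] pointing down, gripper open.
Joint ranges: [-3.06, 3.06], [-0.37, 2.12], [-1.25, 1.32], [0.18, 2.47], [-1.1, 4.24], [0.23, 1.98], [-2.94, 2.94]. Speed limits (rad/s): [2.57, 2.57, 3.14, 3.14, 3.14, 3.14, 3.14].

### API

Orientations are given as [roll, pitch, yaw] about the fixed x, y, z axes, in that order (R = Rz(yaw) Ry(pitch) Rx(roll)).
In Python, from cell import ctrl gives the robot as it stands.
- The arm moves only by the tool carry_out, never from a script. Its argument "deltas" is one flat list of numbers, 7 for each row, row after row: the turn, a rotation vector about the tool's x, y, z in degrees, then the shift along the tool's x, y, z in m, then the closure, from -1 (fully open) to 1 (shut). In form: [wx, wy, wz, dx, dy, dz, claw, wx, wy, wz, dx, dy, dz, claw, ...]. A call has 1 to 12 rows; each row shifts and turns the commanded pose from where the row before left it, along the tool's axes as they then stand; what a row does not reach is not made up. A row lasts 1/8 s, in which the tool goes at most 62.5 mm and 10.7 degrees, less where a joint would pass 70% of its speed; a pose out of reach is approached as far as the arm can. A call with a gripper value outside its range is refused whole. The fingers move at their own pace and stop on an object; the grip force is fixed at half the most. Time passes only in rows, so rows that do not move let the fingers close. It gives the time, the measured TCP pose, the force, the opening and the grip force at its end, in the units of the state.
- ctrl.read_state(): the state, without advancing time (a new reading comes with each control period).
- ctrl.get_image(name): name is "scene" or "top" or "wrist"; returns the picture (480x640x3 uint8, red, green, blue); there is no depth.
- ctrl.calibration(name): a dict with "mtx" (3x3 intrinsics, pixels), "R" (3x3) and "t" (3): a world point X has camera coordinates R X + t. Camera axes: x right, y down, z forward; pixel columns grow to the right and rows downward; lengths in mm; the calibration is good to about 2 mm. The wrist camera is an equidistant fisheye: a pixel r from the principal point sees the ray r / f radians off the axis. A picture is of the moment at which its call begins: read the wrist's pose just before it. calibration takes no time and is no camera call; for the wrist camera it gives the pose at the moment of the call.
- ctrl.finish_job(): hands the job in; it is judged then, once.
The state is a dict: "clock": time; "qpos": joint angles; "qd": joint speeds; "tau": joint torques, N m; "eef_pos": TCP position; "tool_rot": TCP orientation; "force": force on the tool from outside, world axes, zero at the start; "torque": the same for the moment, N m; "width": finger opening in mm; "gripper_force": force on a finger pad.
Only numpy, scipy, OpenCV 4.12 (cv2) and the standard library are available. Lean on these libraries where they do the work, as an engineer would, in place of code of your own. Each camera call takes 0.05 s, during which the arm holds its last target. There are 200 camera calls.

## Working session

There is one attempt and no reset: what is moved stays moved. The work goes in short steps, Python scripts to look and compute and a tool call to move; the robot and the scene stay as the last step left them, time stands still between calls to the robot, and variables do not carry over. Pictures are saved under pics/ and viewed, at most 14 in all, crops included, and the job is handed in when it is done.

Besides the shell and the picture viewer there is one more tool, called after "Emit:" as name(argument=value, ...) on one line, values as JSON. carry_out: Moves the arm, as the interface text tells. Its arguments: {"type":"object","properties":{"deltas":{"type":"array"}},"required":["deltas"]}

```bash
ls; mkdir -p pics
python3 - <<'E'
from cell import ctrl
import cv2
print(ctrl.read_state(), ctrl.grip_depth)
for n in ["scene","top"]:
    im=ctrl.get_image(n); cv2.imwrite(f"pics/{n}0.png",im[:,:,::-1]); c=ctrl.calibration(n); print(n,c)
print(ctrl.calibration("wrist"))
E
```

```text
pics
{'clock': 0.0, 'qpos': array([-1.32481353,  0.62933917,  0.03843019,  1.51839095, -0.02703043,
        0.99626031, -0.01998122]), 'qd': array([ 0.00052291,  0.00110006,  0.00164938, -0.0015358 ,  0.00104581,
        0.00073053,  0.00054302]), 'tau': array([ 2.51039637e-06, -5.63406122e+01,  1.22614246e+00, -1.93452662e+01,
        1.09440248e-02,  1.04180185e-02, -3.96214219e-06]), 'eef_pos': array([199.15750592, 618.08159047, 230.38601399]), 'tool_rot': array([-3.13971207e+00, -7.71886197e-06,  2.82982107e+00]), 'force': array([-0.59626178, -0.40391619,  1.00902023]), 'torque': array([-0.00071585,  0.03435733,  0.01952501]), 'gripper_force': 0.0, 'width': 85.29603846708036} 18.700000000000003
scene {'mtx': array([[603.91013918,   0.        , 314.79665302],
       [  0.        , 603.91013918, 237.33897599],
       [  0.        ,   0.        ,   1.        ]]), 'R': array([[ 0.47313926,  0.88095448,  0.00764557],
       [ 0.68024902, -0.35980303, -0.63859459],
       [-0.55982186,  0.30734506, -0.76950536]]), 't': array([-300.81004704, -288.25780107, 1828.41918361])}
top {'mtx': array([[516.16462188,   0.        , 310.88352862],
       [  0.        , 516.16462188, 233.7129269 ],
       [  0.        ,   0.        ,   1.        ]]), 'R': array([[-0.00885094, -0.99979762, -0.01806625],
       [-0.98684145,  0.01165039, -0.16127065],
       [ 0.16144849,  0.01640113, -0.98674484]]), 't': array([  53.56819261,  545.27615797, 1354.60363548])}
{'mtx': array([[371.64829954,   0.        , 318.47612733],
       [  0.        , 371.64829954, 238.38830642],
       [  0.        ,   0.        ,   1.        ]]), 'R': array([[ 0.30686303,  0.95175139, -0.0020904 ],
       [ 0.91631911, -0.29484382,  0.27097309],
       [ 0.25728267, -0.08506709, -0.96258465]]), 't': array([-649.92654213,  -35.4236087 ,  378.83844364])}
```

View pics/scene0.png

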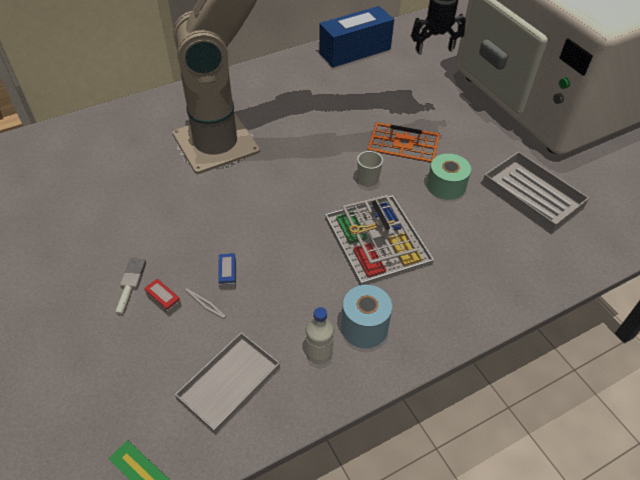

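View pics/top0.png

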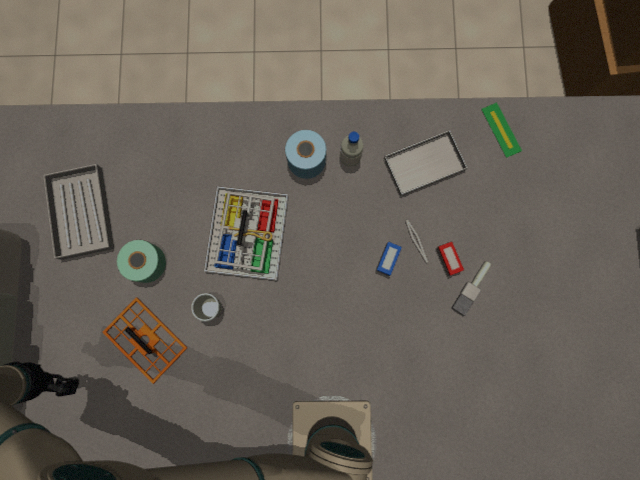

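The scene view shows the tray with the grey grid at (380,238), with the clip's coil at (352,229). The blue cassette is at (227,268) and the red one at (162,294). Look-alikes: the orange grid at (405,140), the big blue box at (355,36), the green/yellow flat sheet at (140,460), and the tweezers at (205,303) against the clip. In the top view the tray is at (247,233), the coil at about (266,237), blue at (388,259) and red at (450,258). Next I'll measure coarsely.

```bash
cat > h.py <<'E'
import numpy as np, cv2
from cell import ctrl
from scipy.spatial.transform import Rotation as Rn
def ray(cal,uv,fish=False):
    K=cal["mtx"]; u=(uv[0]-K[0,2])/K[0,0]; v=(uv[1]-K[1,2])/K[1,1]
    if fish:
        r=np.hypot(u,v); s=np.sin(r)/r if r>1e-9 else 1; d=np.array([u*s,v*s,np.cos(r)])
    else: d=np.array([u,v,1.])
    R=cal["R"]; d=R.T@d; return -R.T@cal["t"], d/np.linalg.norm(d)
def plane(cal,uv,z,fish=False):
    o,d=ray(cal,uv,fish); return o+d*(z-o[2])/d[2]
def tri(rays):
    A=sum(np.eye(3)-np.outer(d,d) for o,d in rays); b=sum((np.eye(3)-np.outer(d,d))@o for o,d in rays)
    X=np.linalg.solve(A,b); e=max(np.linalg.norm(np.cross(X-o,d)) for o,d in rays); return X,e
def proj(cal,X,fish=False):
    p=cal["R"]@np.asarray(X,float)+cal["t"]; K=cal["mtx"]
    if fish:
        r=np.hypot(p[0],p[1]); th=np.arctan2(r,p[2]); q=p[:2]/r*th if r>0 else p[:2]*0
    else: q=p[:2]/p[2]
    return q*K[0,0]+K[:2,2]
RANGE={"red":[((0,120,60),(7,255,255)),((173,120,60),(180,255,255))],"blue":[((108,110,50),(130,255,255))],
"green":[((45,110,40),(80,255,255))],"yellow":[((22,110,90),(35,255,255))]}
def mask(im,c):
    h=cv2.cvtColor(im,cv2.COLOR_RGB2HSV); m=0
    for a,b in RANGE[c]: m=m|cv2.inRange(h,a,b)
    return m
def blobs(im,c,amin=60):
    m=cv2.morphologyEx(mask(im,c),cv2.MORPH_CLOSE,np.ones((5,5)))
    cs,_=cv2.findContours(m,cv2.RETR_EXTERNAL,cv2.CHAIN_APPROX_SIMPLE)
    return [k for k in cs if cv2.contourArea(k)>amin]
def wrist(name):
    cal=ctrl.calibration("wrist"); im=ctrl.get_image("wrist"); 
    cv2.imwrite(f"pics/{name}.png",im[:,:,::-1]); np.savez(f"pics/{name}.npz",**cal,im=im); return cal,im
def load(name):
    d=np.load(f"pics/{name}.npz"); return dict(mtx=d["mtx"],R=d["R"],t=d["t"]),d["im"]
def go(x,y,z,yaw,cur=None):
    "turn about tool z (deg) and shift (m) in the tool axes BEFORE the turn and AFTER the turn"
    s=ctrl.read_state() if cur is None else cur; p=s["eef_pos"]; R=Rn.from_euler("xyz",s["tool_rot"])
    T=Rn.from_euler("xyz",[np.pi,0,yaw]); d=(np.array([x,y,z])-p)/1000
    print("turn",np.round((R.inv()*T).as_rotvec(degrees=True),2),"before",np.round(R.inv().apply(d),4),"after",np.round(T.inv().apply(d),4))
E
python3 - <<'E'
from h import *
for n in["top","scene"]:
    cal=ctrl.calibration(n); im=cv2.imread(f"pics/{n}0.png")[:,:,::-1].copy()
    for c in RANGE:
        for k in blobs(im,c,40):
            r=cv2.minAreaRect(k); print(n,c,np.round(r[0]),np.round(r[1]),round(r[2]),"z38:",np.round(plane(cal,r[0],38)))
t=ctrl.calibration("top")
for uv in[(218,188),(287,193),(278,279),(206,272)]: print(np.round(plane(t,uv,20)))
print("coil",plane(t,(266,237),63),"bow",plane(t,(243,228),102))
w=ctrl.calibration("wrist"); C=-w["R"].T@w["t"]; s=ctrl.read_state(); R=Rn.from_euler("xyz",s["tool_rot"])
print("cam in tool",R.inv().apply(C-s["eef_pos"]),"axis in tool",R.inv().apply(w["R"][2]),"right",R.inv().apply(w["R"][0]))
E
```

```text
top red [451. 258.] [32. 15.] 67 z38: [ 476. -328.   38.]
top red [268. 214.] [17. 33.] 8 z38: [602. 167.  38.]
top blue [389. 258.] [15. 31.] 21 z38: [ 478. -161.   38.]
top blue [226. 251.] [17. 34.] 11 z38: [502. 278.  38.]
top blue [354. 136.] [9. 9.] 90 z38: [822. -74.  38.]
top green [262. 255.] [18. 34.] 8 z38: [489. 182.  38.]
top green [501. 130.] [55. 17.] 62 z38: [ 835. -487.   38.]
top yellow [259. 235.] [25.  8.] 7 z38: [546. 191.  38.]
top yellow [231. 214.] [18. 40.] 6 z38: [606. 267.  38.]
top yellow [501. 129.] [41.  4.] 62 z38: [ 837. -487.   38.]
scene red [161. 293.] [33. 17.] 41 z38: [ 480. -329.   38.]
scene red [369. 259.] [35. 19.] 62 z38: [623. 160.  38.]
scene blue [320. 314.] [11. 12.] 90 z38: [706. -24.  38.]
scene blue [226. 268.] [27. 15.] 90 z38: [ 482. -163.   38.]
scene blue [388. 212.] [20.  8.] 63 z38: [511. 288.  38.]
scene blue [360.  34.] [46. 71.] 73 z38: [-253.  661.   38.]
scene green [138. 469.] [57. 28.] 45 z38: [ 851. -504.   38.]
scene green [350. 225.] [28. 17.] 61 z38: [505. 174.  38.]
scene green [564.  83.] [9. 9.] 63 z38: [ 300. 1103.   38.]
scene yellow [137. 468.] [37.  8.] 45 z38: [ 849. -506.   38.]
scene yellow [405. 248.] [34. 17.] 60 z38: [635. 259.  38.]
[683. 308.  20.]
[666. 114.  20.]
[426. 139.  20.]
[447. 336.  20.]
coil [535.31729785 167.8656901   63.        ] bow [553.63026353 224.02335636 102.        ]
cam in tool [  68.45659175    1.03811962 -142.43728549] axis in tool [-2.70946108e-01 -3.63988030e-04  9.62594450e-01] right [-1.24625956e-04  9.99999933e-01  3.43053182e-04]
```

Run:
```python
from h import *
go(540,200,240,np.pi-0.11)
```

```text
turn [-1.000e-01 -1.000e-02 -1.156e+01] before [-0.4526 -0.2934 -0.009 ] after [-0.3846 -0.3782 -0.0095]
```

Emit:
carry_out(deltas=[0, 0, 0, -0.0411, -0.0267, -0.001, -1, 0, 0, 0, -0.0411, -0.0267, -0.001, -1, 0, 0, 0, -0.0411, -0.0267, -0.001, -1, 0, 0, 0, -0.0411, -0.0267, -0.001, -1, 0, 0, 0, -0.0411, -0.0267, -0.001, -1, 0, 0, 0, -0.0411, -0.0267, -0.001, -1, 0, 0, 0, -0.0411, -0.0267, -0.001, -1, 0, 0, 0, -0.0411, -0.0267, -0.001, -1, 0, 0, 0, -0.0411, -0.0267, -0.001, -1, 0, 0, 0, -0.0411, -0.0267, -0.001, -1, 0, 0, 0, -0.0411, -0.0267, -0.001, -1, -0.1, 0, -10.6, 0, 0, 0, -1])

```text
clock: 1.6
eef_pos: [542.2, 195.2, 241.9]
tool_rot: [-3.14, 0.002, 3.012]
force: [-0.5, 0.6, 0.0]
width: 85.2
gripper_force: 0.0
```

Emit:
carry_out(deltas=[0, 0, -1, 0, 0, 0, -1, 0, 0, 0, 0, 0, 0, -1, 0, 0, 0, 0, 0, 0, -1])

```text
clock: 1.98
eef_pos: [539.1, 201.3, 242.2]
tool_rot: [3.14, -0.0, 3.032]
force: [-0.2, 0.1, 0.4]
width: 85.4
gripper_force: 0.0
```

Run:
```python
from h import *
s=ctrl.read_state(); print(s["eef_pos"],s["tool_rot"],s["clock"])
wrist("w1")
```

```text
[539.07933921 201.25803089 242.23521325] [ 3.13980597e+00 -1.27081286e-04  3.03213485e+00] 1.975
```

View pics/w1.png

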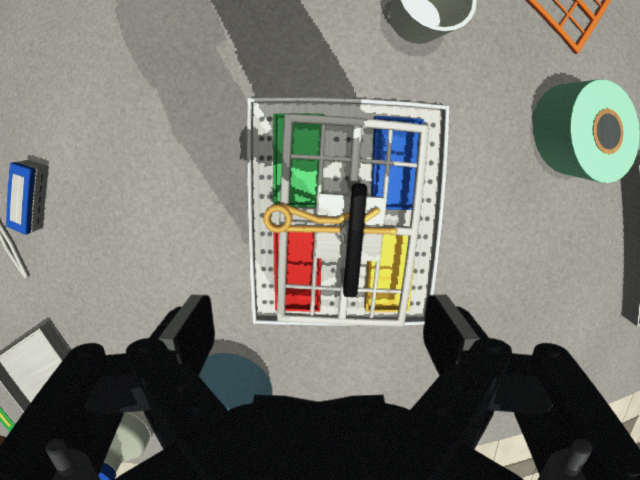

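The wrist view shows the coil at (278,219), its legs running right to (395,230), the bow from (360,185) to (350,295), and the tray corners at (251,100), (448,106), (436,325) and (255,323). The slots are green at (300,160), blue at (397,165), red at (298,270) and yellow at (388,272). I'll take a second viewpoint now.

Emit:
carry_out(deltas=[0, 0, 0, 0, -0.03, 0, -1, 0, 0, 0, 0, -0.04, 0, -1, 0, 0, 0, 0, -0.03, 0, -1, 0, 0, 0, 0, 0, 0, -1, 0, 0, 0, 0, 0, 0, -1])

```text
clock: 2.65
eef_pos: [528.8, 102.3, 242.3]
tool_rot: [3.139, 0.001, 3.033]
force: [-0.7, -0.0, 0.4]
width: 85.2
gripper_force: 0.0
```

Run:
```python
from h import *
wrist("w2")
for n in["w1","w2"]:
    cal,im=load(n); hsv=cv2.cvtColor(im,cv2.COLOR_RGB2HSV)
    print(n,{p:im[p[1],p[0]].tolist() for p in [(300,230),(278,207),(330,190),(355,240)]} if n=="w1" else "")
    m=cv2.inRange(hsv,(10,90,60),(24,255,255)); cs,_=cv2.findContours(m,cv2.RETR_CCOMP,cv2.CHAIN_APPROX_NONE)
    for k in cs:
        if cv2.contourArea(k)>80:
            c,r=cv2.minEnclosingCircle(k); print("yel",np.round(c,1),round(r,1),cv2.contourArea(k))
    m=cv2.inRange(hsv,(0,0,0),(180,255,45)); cs,_=cv2.findContours(m,cv2.RETR_EXTERNAL,cv2.CHAIN_APPROX_NONE)
    for k in cs:
        if cv2.contourArea(k)>500: print("blk",[np.round(v,1) for v in cv2.minAreaRect(k)])
im=load("w2")[1]; cv2.imwrite("pics/w2z.png",cv2.resize(im[60:360,250:650][:,:,::-1],None,fx=2,fy=2))
```

```text
w1 {(300, 230): [224, 182, 93], (278, 207): [221, 177, 88], (330, 190): [140, 141, 131], (355, 240): [30, 30, 31]}
yel [386. 308.] 12.4 151.0
yel [386. 296.] 10.4 103.0
yel [367.5 301.5] 9.6 83.5
yel [380.  257.5] 34.4 498.5
yel [306.  214.5] 43.0 1265.5
yel [277.6 217.6] 8.1 181.5
yel [607.5 131. ] 22.3 1001.5
yel [609.  130.6] 18.7 710.0
yel [568.   10.6] 43.3 1593.5
yel [573.  30.] 13.9 291.0
yel [580.   17.5] 13.1 291.5
blk [array([319.5, 387.5]), array([183., 639.]), np.float64(90.0)]
blk [array([354.4, 239.2]), array([ 15.7, 112.9]), np.float64(4.8)]
w2 
yel [477.5 298.5] 14.3 192.0
yel [455.5 298. ] 10.5 122.0
yel [492. 260.] 25.7 203.0
yel [482.5 256.5] 30.4 360.5
yel [421.  218.5] 46.1 1301.0
yel [421.5 229. ] 23.5 137.0
yel [388.8 217.2] 8.3 174.5
yel [426.  213.5] 25.4 138.5
yel [389.4 218.2] 12.8 165.0
yel [605.5  31.2] 45.1 2081.5
yel [625.5  47.5] 12.0 198.5
yel [618.  18.] 12.4 222.0
yel [605.5  21.5] 21.7 432.5
blk [array([319.5, 387.5]), array([183., 639.]), np.float64(90.0)]
blk [array([470.4, 239.5]), array([ 14.8, 107.4]), np.float64(9.0)]
```

View pics/w2z.png

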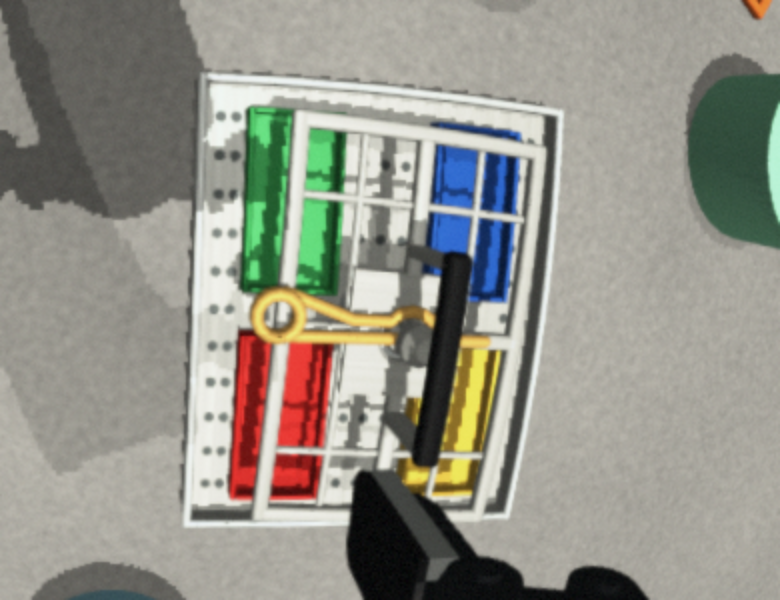

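The close crop confirms the choice: the yellow-zinc clip sits in the post with its coil at crop (279,315), in the grey grid with the black bow. Tray corners in the crop are (205,75), (562,110), (508,517) and (186,525). Next I'll triangulate.

Run:
```python
from h import *
a,_=load("w1"); b,_=load("w2")
def T(p,q):
    X,e=tri([ray(a,p,True),ray(b,q,True)]); return np.round(X,1),round(e,1)
print("coil",T((277.6,217.8),(389,217.7)))
print("bow",T((354.4,239.2),(470.4,239.5)))
C=[]
for n,p,q in[("nr",(251,100),(352.5,97.5)),("nl",(448,106),(531,115)),("fl",(436,325),(504,318.5)),("fr",(255,323),(343,322.5))]:
    X=T(p,q); C.append((plane(a,p,20,True)+plane(b,q,20,True))/2); print(n,X,C[-1], plane(a,p,20,True)-plane(b,q,20,True))
C=np.array(C); print("ctr",C.mean(0)); 
for i,j in((0,3),(1,2)): d=C[j]-C[i]; print(np.linalg.norm(d),np.degrees(np.arctan2(d[1],d[0])))
for i,j in((0,1),(3,2)): d=C[j]-C[i]; print(np.linalg.norm(d),np.degrees(np.arctan2(d[1],d[0]))-90)
for n,c in(("w1",a),("w2",b)):
    im=load(n)[1]
    for col in RANGE:
        ks=[k for k in blobs(im,col,300)]
        for k in ks:
            r=cv2.minAreaRect(k); print(n,col,np.round(r[0]),np.round(plane(c,r[0],18,True)))
    hsv=cv2.cvtColor(im,cv2.COLOR_RGB2HSV); m=cv2.inRange(hsv,(0,0,0),(180,255,45)); cs,_=cv2.findContours(m,cv2.RETR_EXTERNAL,cv2.CHAIN_APPROX_NONE)
    k=[k for k in cs if 500<cv2.contourArea(k)<5000][0]; P=np.array([plane(c,p,107,True) for p in k[:,0].astype(float)])
    r=cv2.minAreaRect(P[:,:2].astype(np.float32)); print("bow@107",r)
```

```text
coil (array([538.4, 166. ,  64.2]), np.float64(0.2))
bow (array([555. , 229.4, 100.9]), np.float64(0.4))
nr (array([426.3, 148.3,  17.2]), np.float64(0.4)) [426.62542073 148.37655542  20.        ] [0.82869084 0.68412669 0.        ]
nl (array([450.5, 342.2,  22.4]), np.float64(0.1)) [450.37959081 343.36243163  20.        ] [ 0.03683794 -0.67389821  0.        ]
fl (array([711.2, 332.9, -14.4]), np.float64(1.0)) [690.07974916 317.93795236  20.        ] [3.0535508  8.79959842 0.        ]
fr (array([664.5, 116.6,  17.4]), np.float64(0.3)) [663.09708932 116.88679689  20.        ] [8.12755760e-01 5.99249681e-01 5.68434189e-14]
ctr [557.54546251 231.64093408  20.        ]
238.5591225180493 -7.585168929565137
241.04474701023807 -6.054602045709888
196.42747393095019 -6.9458360381678546
202.85371835147015 -7.643873240751773
w1 red [303. 271.] [608. 179.  18.]
w1 blue [ 20. 198.] [ 479. -175.   18.]
w1 blue [394. 169.] [511. 281.  18.]
w1 green [303. 183.] [515. 190.  18.]
w1 green [306. 139.] [472. 198.  18.]
w1 green [277. 158.] [488. 167.  18.]
w1 yellow [385. 271.] [618. 265.  18.]
w1 yellow [300. 228.] [560. 181.  18.]
bow@107 ((554.5384521484375, 228.6431427001953), (11.963257789611816, 91.92781066894531), 80.2096176147461)
w2 red [401. 271.] [609. 184.  18.]
w2 red [375. 267.] [602. 156.  18.]
w2 blue [ 77. 193.] [ 479. -171.   18.]
w2 blue [485. 172.] [511. 283.  18.]
w2 green [  9. 398.] [ 801. -487.   18.]
w2 green [410. 183.] [516. 198.  18.]
w2 green [413. 140.] [472. 205.  18.]
w2 green [383. 160.] [490. 172.  18.]
w2 yellow [474. 268.] [617. 270.  18.]
w2 yellow [414. 217.] [552. 200.  18.]
bow@107 ((554.7627563476562, 226.92794799804688), (13.120667457580566, 91.51025390625), 80.30632781982422)
```

Run:
```python
from h import *
print(np.round(ctrl.read_state()["qpos"],2))
go(538.4,166,150,np.radians(82.8))
```

```text
[-0.25  0.45  0.01  1.82 -0.01  0.87  1.23]
turn [ 0.14 -0.11 91.04] before [-0.0028  0.0637  0.0924] after [0.064  0.0017 0.0922]
```

Emit:
carry_out(deltas=[0, 0, 10.1, 0, 0, 0, -1, 0, 0, 10.1, 0, 0, 0, -1, 0, 0, 10.1, 0, 0, 0, -1, 0, 0, 10.1, 0, 0, 0, -1, 0, 0, 10.1, 0, 0, 0, -1, 0, 0, 10.1, 0, 0, 0, -1, 0, 0, 10.1, 0, 0, 0, -1, 0, 0, 10.1, 0, 0, 0, -1, 0.1, -0.1, 10.1, 0, 0, 0, -1, 0, 0, 0, 0.032, 0.001, 0.046, -1, 0, 0, 0, 0.032, 0.001, 0.046, -1, 0, 0, 0, 0, 0, 0, -1])

```text
clock: 4.2
eef_pos: [535.4, 168.9, 146.2]
tool_rot: [-3.133, 0.001, 1.453]
force: [-0.3, 0.1, 0.4]
width: 85.4
gripper_force: 0.0
```

Run:
```python
from h import *
s=ctrl.read_state(); print(np.round(s["qpos"],2),s["eef_pos"],s["tool_rot"],s["clock"])
go(538.4,166,60,np.radians(82.8))
cal,im=wrist("w3")
hsv=cv2.cvtColor(im,cv2.COLOR_RGB2HSV)
m=cv2.inRange(hsv,(10,90,60),(24,255,255)); cs,_=cv2.findContours(m,cv2.RETR_CCOMP,cv2.CHAIN_APPROX_NONE)
for k in cs:
    if cv2.contourArea(k)>150:
        c,r=cv2.minEnclosingCircle(k); print("yel",np.round(c,1),round(r,1),cv2.contourArea(k),np.round(plane(cal,c,66,True),1))
```

```text
[-0.6   0.65  0.38  1.85 -0.35  0.72 -0.14] [535.41821786 168.93474128 146.20156015] [-3.13288381e+00  1.17404807e-03  1.45302036e+00] 4.2
turn [-0.5   0.07  0.45] before [-0.0025  0.0041  0.0862] after [-0.0025  0.0033  0.0862]
yel [620. 354.] 28.6 1172.5 [807.5  29.1  66. ]
yel [620.5 354.5] 23.7 867.0 [808.5  28.2  66. ]
yel [325.  217.1] 55.3 2183.0 [541.5 188.7  66. ]
yel [325.5 252.5] 11.8 339.0 [539.2 166.   66. ]
yel [321.5 123.5] 18.2 183.0 [545.9 245.4  66. ]
yel [343.5 106.6] 26.6 196.0 [560.  254.1  66. ]
yel [452.  93.] 18.0 280.5 [627.8 258.   66. ]
yel [472.  94.] 19.6 308.5 [641.3 257.1  66. ]
yel [395.3  80.6] 43.9 739.0 [592.7 267.3  66. ]
yel [16.5 24.1] 29.2 497.5 [323.1 374.6  66. ]
```

View pics/w3.png

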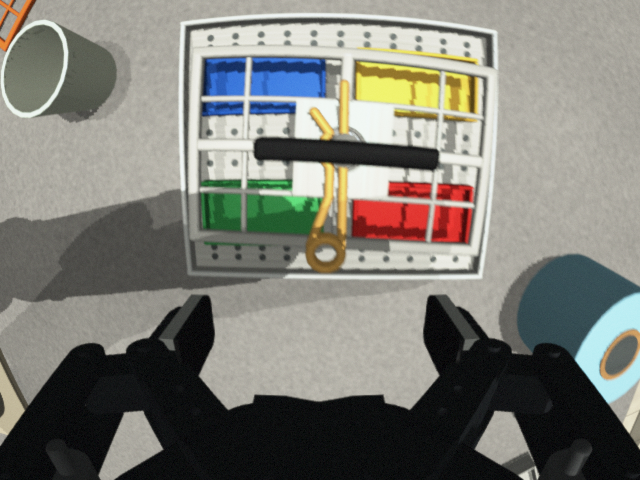

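The coil is seen at (325,252) in the wrist view, which puts it at world (539,166). Descending now.

Emit:
carry_out(deltas=[-0.4, 0, 0.4, -0.0025, 0.0038, 0.02, -1, 0, 0, 0, 0, 0, 0.03, -1, 0, 0, 0, 0, 0, 0.018, -1, 0, 0, 0, 0, 0, 0, -1, 0, 0, 0, 0, 0, 0, -1])

```text
clock: 4.88
eef_pos: [543.1, 161.3, 83.2]
tool_rot: [3.134, -0.001, 1.439]
force: [0.1, -0.6, -0.1]
width: 85.5
gripper_force: 0.0
```

Run:
```python
from h import *
s=ctrl.read_state(); print(s["eef_pos"],s["tool_rot"],s["clock"])
go(538.9,166,60,np.radians(82.8))
```

```text
[543.07050757 161.27040224  83.17266174] [ 3.13431338e+00 -5.15320333e-04  1.43850431e+00] 4.875
turn [ 0.42 -0.03 -0.38] before [ 0.0041 -0.0049  0.0231] after [ 0.0042 -0.0047  0.0232]
```

Emit:
carry_out(deltas=[0.4, 0, -0.4, 0.0043, -0.0046, 0.01, -1, 0, 0, 0, 0, 0, 0.007, -1, 0, 0, 0, 0, 0, 0, -1, 0, 0, 0, 0, 0, 0, -1, 0, 0, 0, 0, 0, 0, -1, 0, 0, 0, 0, 0, 0, -1])

```text
clock: 5.62
eef_pos: [538.4, 166.1, 65.2]
tool_rot: [-3.14, 0.0, 1.446]
force: [0.1, 0.4, 0.6]
width: 85.7
gripper_force: 0.0
```

Run:
```python
from h import *
s=ctrl.read_state(); print(s["eef_pos"],s["tool_rot"],s["clock"])
go(538.9,166,60,np.radians(82.8))
```

```text
[538.37735608 166.12446667  65.24590538] [-3.14045338e+00  3.02889222e-05  1.44560906e+00] 5.625
turn [-0.07  0.    0.03] before [-0.0001  0.0005  0.0052] after [-0.0001  0.0005  0.0052]
```

Emit:
carry_out(deltas=[0, 0, 0, 0, 0.0005, 0.0052, -1, 0, 0, 0, 0, 0, 0, -1, 0, 0, 0, 0, 0, 0, 1, 0, 0, 0, 0, 0, 0, 1, 0, 0, 0, 0, 0, 0, 1, 0, 0, 0, 0, 0, 0, 1, 0, 0, 0, 0, 0, 0, 1, 0, 0, 0, 0, 0, 0, 1])

```text
clock: 6.62
eef_pos: [538.8, 166.1, 60.0]
tool_rot: [-3.14, 0.0, 1.446]
force: [-0.1, -0.0, 1.2]
width: 23.9
gripper_force: 60.3
```

Emit:
carry_out(deltas=[0, 0, 0, -0.006, 0, 0, 1, 0, 0, 0, -0.008, 0, 0, 1, 0, 0, 0, -0.008, 0, 0, 1, 0, 0, 0, -0.008, 0, 0, 1, 0, 0, 0, -0.01, 0, 0, 1, 0, 0, 0, -0.01, 0, 0, 1, 0, 0, 0, -0.01, 0, 0, 1, 0, 0, 0, -0.01, 0, 0, 1, 0, 0, 0, -0.01, 0, 0, 1, 0, 0, 0, 0, 0, 0, 1])

```text
clock: 7.88
eef_pos: [528.7, 85.5, 60.0]
tool_rot: [-3.14, 0.001, 1.444]
force: [-1.1, -0.6, -0.6]
width: 23.8
gripper_force: 60.1
```

Run:
```python
from h import *
wrist("w4")
```

```text
(no output)
```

View pics/w4.png

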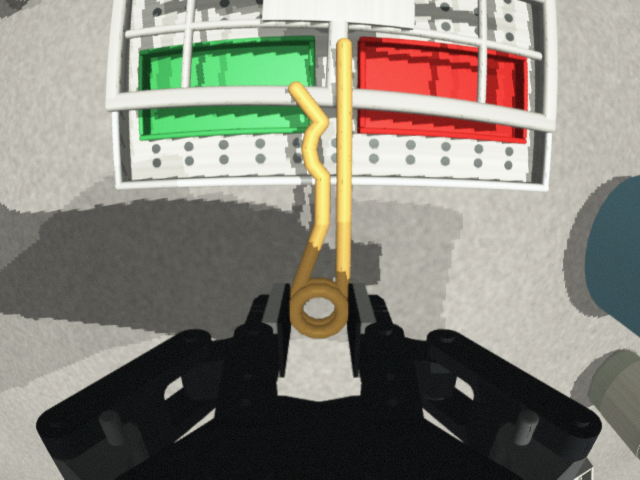

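The clip is out of the post and free, held at the coil (320,308) with the straight leg's tip at (343,42). Next I check the spot where it will be laid aside.

Run:
```python
from h import *
t=ctrl.calibration("top")
print("reel_a",plane(t,(306,153),100),"reel base",plane(t,(306,182),0),"spray",plane(t,(352,150),80))
for uv in((415,196),(385,160),(466,169),(407,221),(427,262)): print(np.round(plane(t,uv,5)))
go(645,-75,100,np.radians(82.8))
```

```text
reel_a [755.37543254  58.13297743 100.        ] reel base [702.40821586  61.26220166   0.        ] spray [768.55608001 -66.10709196  80.        ]
[ 656. -245.    5.]
[ 763. -164.    5.]
[ 733. -392.    5.]
[ 585. -220.    5.]
[ 470. -270.    5.]
turn [-0.08  0.   -0.01] before [-0.1455  0.1355 -0.0403] after [-0.1455  0.1355 -0.0401]
```

Emit:
carry_out(deltas=[0, 0, 0, 0, 0, -0.02, 1, 0, 0, 0, 0, 0, -0.02, 1, 0, 0, 0, -0.0291, 0.0261, 0, 1, 0, 0, 0, -0.0291, 0.0261, 0, 1, 0, 0, 0, -0.0291, 0.0261, 0, 1, 0, 0, 0, -0.0291, 0.0261, 0, 1, 0, 0, 0, -0.0291, 0.0261, 0, 1, 0, 0, 0, 0, 0, 0.03, 1, 0, 0, 0, 0, 0, 0.03, 1, 0, 0, 0, 0, 0, 0.02, 1, 0, 0, 0, 0, 0, 0, 1, 0, 0, 0, 0, 0, 0, 1])

```text
clock: 9.43
eef_pos: [640.9, -73.9, 20.6]
tool_rot: [3.141, 0.0, 1.446]
force: [0.3, 0.5, -0.5]
width: 23.7
gripper_force: 60.1
```

Emit:
carry_out(deltas=[0, 0, 0, 0, 0, 0.008, 1, 0, 0, 0, 0, 0, 0.005, 1, 0, 0, 0, 0, 0, 0.003, 1, 0, 0, 0, 0, 0, 0, 1, 0, 0, 0, 0, 0, 0, 1])

```text
clock: 10.05
eef_pos: [640.0, -74.0, 3.7]
tool_rot: [-3.14, 0.0, 1.446]
force: [-0.6, 0.2, -0.2]
width: 23.7
gripper_force: 60.1
```

Emit:
carry_out(deltas=[0, 0, 0, 0, 0, 0.0015, 1, 0, 0, 0, 0, 0, 0.001, 1, 0, 0, 0, 0, 0, 0, 1])

```text
clock: 10.42
eef_pos: [640.2, -73.9, 3.4]
tool_rot: [-3.141, -0.001, 1.446]
force: [-4.7, 1.3, 13.7]
width: 23.9
gripper_force: 61.8
```

Emit:
carry_out(deltas=[0, 0, 0, 0, 0, -0.001, 1, 0, 0, 0, 0, 0, 0, -0.2, 0, 0, 0, 0, 0, 0, -0.2, 0, 0, 0, 0, 0, 0, -0.2, 0, 0, 0, 0, 0, -0.03, -0.2, 0, 0, 0, 0, 0, -0.06, -0.2, 0, 0, 0, 0.0482, -0.0203, -0.0155, -1, 0, 0, 0, 0.0482, -0.0203, -0.0155, -1, 0, 0, 0, 0.0482, -0.0203, -0.0155, -1, 0, 0, 0, 0.0482, -0.0203, -0.0155, -1, 0, 0, 0, 0.0482, -0.0203, -0.0155, -1, 0, 0, 0, 0.0482, -0.0203, -0.0155, -1])

```text
clock: 11.92
eef_pos: [554.8, 229.9, 185.8]
tool_rot: [-3.14, 0.0, 1.446]
force: [1.6, -0.4, -0.2]
width: 85.5
gripper_force: 0.0
```

Emit:
carry_out(deltas=[0, 0, -9.7, 0, 0, 0, -1, 0, 0, -9.7, 0, 0, 0, -1, 0, 0, -9.7, 0, 0, 0, -1, 0, 0, -9.7, 0, 0, 0, -1, 0, 0, -9.7, 0, 0, 0, -1, 0, 0, -9.7, 0, 0, 0, -1, 0, 0, -9.7, 0, 0, 0, -1, 0, 0, -9.7, 0, 0, 0, -1, 0, 0, -9.7, 0, 0, 0, -1, 0, 0, 0, 0, 0, 0, -1, 0, 0, 0, 0, 0, 0, -1, 0, 0, 0, 0, 0, 0, -1])

```text
clock: 13.42
eef_pos: [555.4, 228.2, 185.3]
tool_rot: [-3.141, -0.001, 2.968]
force: [0.1, -0.2, -0.0]
width: 85.5
gripper_force: 0.0
```

Run:
```python
from h import *
s=ctrl.read_state(); print(s["eef_pos"],s["tool_rot"],s["clock"])
c,im=wrist("w5"); hsv=cv2.cvtColor(im,cv2.COLOR_RGB2HSV); m=cv2.inRange(hsv,(0,0,0),(180,255,45)); cs,_=cv2.findContours(m,cv2.RETR_EXTERNAL,cv2.CHAIN_APPROX_NONE)
for k in cs:
  if 500<cv2.contourArea(k)<8000:
    P=np.array([plane(c,p,107,True) for p in k[:,0].astype(float)])
    print("bow@107",cv2.minAreaRect(k),cv2.minAreaRect(P[:,:2].astype(np.float32)))
cv2.imwrite("pics/top1.png",ctrl.get_image("top")[:,:,::-1])
```

```text
[555.4464321  228.24994244 185.3003738 ] [-3.14117382e+00 -1.41519874e-03  2.96794865e+00] 13.425
bow@107 ((318.4999694824219, 243.49996948242188), (140.99996948242188, 18.999996185302734), 90.0) ((555.233642578125, 229.37030029296875), (11.376132011413574, 92.50332641601562), 80.37166595458984)
```

View pics/w5.png

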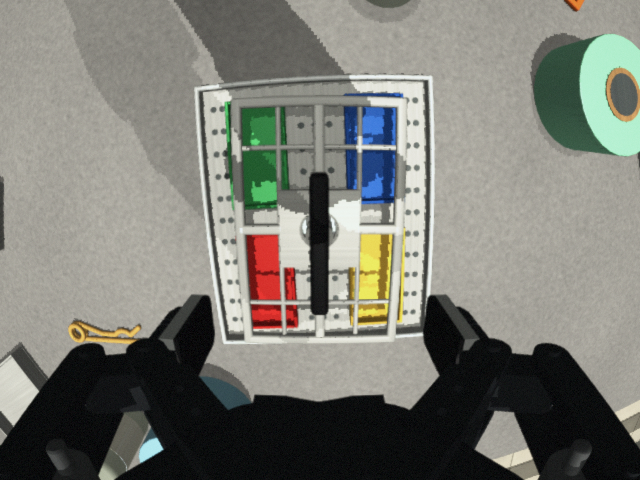

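The bow lies at (318,243) exactly along the tool axis, and the clip rests on the bench at (100,332). Now I grip the bow.

Emit:
carry_out(deltas=[0, 0, 0, 0, 0.001, 0.03, -0.2, 0, 0, 0, 0, 0, 0.035, -0.2, 0, 0, 0, 0, 0, 0.02, -0.2, 0, 0, 0, 0, 0, 0.01, -0.2, 0, 0, 0, 0, 0, 0, -0.2, 0, 0, 0, 0, 0, 0, 0.5, 0, 0, 0, 0, 0, 0, 1, 0, 0, 0, 0, 0, 0, 1, 0, 0, 0, 0, 0, 0, 1, 0, 0, 0, 0, 0, 0, 1, 0, 0, 0, 0, 0, 0, 1])

```text
clock: 14.9
eef_pos: [556.1, 229.0, 91.3]
tool_rot: [3.142, -0.0, 2.969]
force: [-1.5, -1.2, 6.0]
width: 10.6
gripper_force: 60.8
```

Emit:
carry_out(deltas=[0, 0, 0, 0, 0, -0.01, 1, 0, 0, 0, 0, 0, -0.02, 1, 0, 0, 0, 0, 0, -0.03, 1, 0, 0, 0, 0, 0, 0, 1, 0, 0, 0, 0, 0, 0, 1])

```text
clock: 15.52
eef_pos: [554.8, 229.0, 149.6]
tool_rot: [-3.141, -0.003, 2.97]
force: [0.2, -0.8, -2.4]
width: 10.3
gripper_force: 59.6
```

Emit:
carry_out(deltas=[0, 0, 0, 0.0042, -0.0395, 0, 1, 0, 0, 0, 0.0042, -0.0395, 0, 1, 0, 0, 0, 0.0042, -0.0395, 0, 1, 0, 0, 0, 0.0042, -0.0395, 0, 1, 0, 0, 0, 0.0042, -0.0395, 0, 1, 0, 0, 0, 0.0042, -0.0395, 0, 1, 0, 0, 0, 0, 0, 0.03, 1, 0, 0, 0, 0, 0, 0.04, 1, 0, 0, 0, 0, 0, 0.025, 1, 0, 0, 0, 0, 0, 0, 1, 0, 0, 0, 0, 0, 0, 1])

```text
clock: 16.9
eef_pos: [490.2, 0.1, 55.6]
tool_rot: [-3.141, -0.001, 2.969]
force: [-0.3, -0.4, -2.5]
width: 10.2
gripper_force: 59.6
```

Emit:
carry_out(deltas=[0, 0, 0, 0, 0, 0.007, 1, 0, 0, 0, 0, 0, 0.005, 1, 0, 0, 0, 0, 0, 0.0015, 1, 0, 0, 0, 0, 0, 0, 1, 0, 0, 0, 0, 0, 0, 1])

```text
clock: 17.52
eef_pos: [490.1, -0.3, 42.2]
tool_rot: [-3.141, -0.001, 2.969]
force: [-0.5, -1.1, 1.8]
width: 10.6
gripper_force: 60.2
```

Emit:
carry_out(deltas=[0, 0, 0, 0, 0, 0, 0, 0, 0, 0, 0, 0, 0, -0.2, 0, 0, 0, 0, 0, 0, -0.5, 0, 0, 0, 0, 0, -0.03, -0.5, 0, 0, 0, 0, 0, -0.06, -1, 0, 0, 0, -0.004, -0.046, -0.022, -1, 0, 0, 0, -0.004, -0.046, -0.022, -1, 0, 0, 0, -0.004, -0.046, -0.022, -1, 0, 0, 0, -0.004, -0.046, -0.022, -1, 0, 0, 0, -0.004, -0.046, -0.022, -1, 0, 0, 0, 0, 0, 0, -1, 0, 0, 0, 0, 0, 0, -1])

```text
clock: 19.02
eef_pos: [470.3, -229.2, 241.6]
tool_rot: [3.141, -0.002, 2.97]
force: [0.5, -0.4, 0.0]
width: 85.3
gripper_force: 0.0
```

```bash
cat > cas.py <<'E'
from h import *
import sys
# cassette lid corners/centre on plane z=38 and height by two views
def cas(name,cols=("red","blue","green","yellow"),z=38):
    cal,im=load(name); out={}
    for c in cols:
        for k in blobs(im,c,400):
            r=cv2.minAreaRect(k); P=np.array([plane(cal,p,z,True) for p in k[:,0].astype(float)])[:,:2]
            q=cv2.minAreaRect(P.astype(np.float32)); print(name,c,"px",np.round(r[0]),"world",np.round(q[0],1),np.round(q[1],1),round(q[2],1))
E
python3 - <<'E'
from cas import *
s=ctrl.read_state(); print(np.round(s["qpos"],2),s["eef_pos"],s["tool_rot"],s["clock"])
wrist("w6"); cas("w6")
E
```

```text
[ 0.47  0.44 -0.09  1.85  0.05  0.86  1.74] [ 470.32620538 -229.19320297  241.6389091 ] [ 3.14087394e+00 -2.09268715e-03  2.96955006e+00] 19.025
w6 red px [621. 260.] world [594.  147.5] [60.8 90.3] 82.2
w6 red px [243. 207.] world [ 456.  -299.4] [83.4 41.3] 19.6
w6 blue px [388. 204.] world [ 477.3 -161.5] [40.5 83.2] 66.6
w6 green px [627. 176.] world [486.3 156.9] [50.5 88. ] 82.9
```

View pics/w6.png

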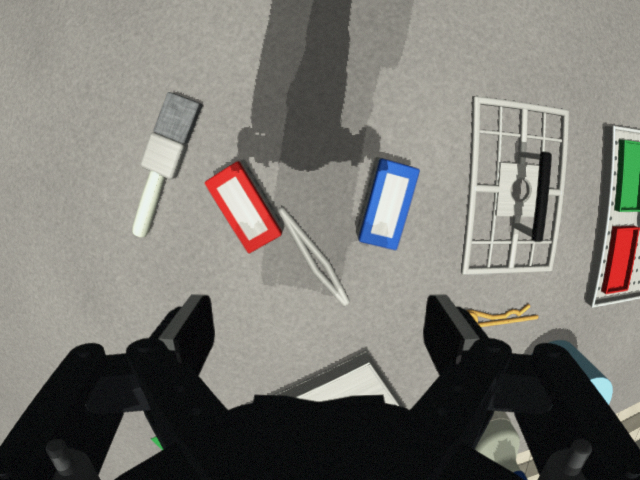

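The red cassette has been knocked, from (476,-328) to about (456,-299). It is now at px (243,207), with the tip of the tweezers near it at (282,210). Blue is at px (388,204), and the grid lies at (518,185) with the clip at (505,315). No other cassettes are in view. Going to blue first.

Emit:
carry_out(deltas=[0, 0, 0, 0.0016, 0.0226, 0.025, -1, 0, 0, 0, 0.0016, 0.0226, 0.025, -1, 0, 0, 0, 0.0016, 0.0226, 0.025, -1, 0, 0, 6.7, 0, 0, 0, -1, 0, 0, 6.7, 0, 0, 0, -1, 0, 0, 0, 0, 0, 0, -1, 0, 0, 0, 0, 0, 0, -1, 0, 0, 0, 0, 0, 0, -1, 0, 0, 0, 0, 0, 0, -1])

```text
clock: 20.2
eef_pos: [477.4, -162.4, 167.0]
tool_rot: [-3.141, -0.001, 2.736]
force: [0.4, -0.6, 1.0]
width: 85.4
gripper_force: 0.0
```

Run:
```python
from cas import *
s=ctrl.read_state(); print(s["eef_pos"],s["tool_rot"],s["clock"])
cal,im=wrist("w7"); cas("w7",("blue","red"))
c0,i0=load("w6")
def cen(c,im,col,cal,near):
    ks=blobs(im,col,400); k=min(ks,key=lambda k:np.linalg.norm(plane(cal,cv2.minAreaRect(k)[0],38,True)[:2]-near)); return k
for col,near in(("blue",(477,-161)),("red",(456,-299))):
    a=cen(0,i0,col,c0,near);b=cen(0,im,col,cal,near)
    # lid corner matches via minAreaRect boxes ordered by world angle
    def box(k,c):
        P=cv2.boxPoints(cv2.minAreaRect(k)); W=[plane(c,p,38,True)[:2]-near for p in P]; return [P[i] for i in np.argsort([np.arctan2(w[1],w[0]) for w in W])]
    print(col,[np.round(tri([ray(c0,p,True),ray(cal,q,True)])[0],1) for p,q in zip(box(a,c0),box(b,cal))])
```

```text
[ 477.37610503 -162.4155354   166.98654623] [-3.14120014e+00 -1.26630258e-03  2.73593490e+00] 20.2
w7 blue px [319. 225.] world [ 477.2 -160.5] [39.3 83.6] 66.6
w7 red px [158. 268.] world [ 455.7 -297.9] [83.3 44.3] 19.9
w7 red px [632. 216.] world [590.  129.9] [25.1 91.2] 81.6
blue [array([ 431.6, -162.5,   31.5]), array([ 507.7, -196.5,   36.4]), array([ 525.9, -158.1,   34.3]), array([ 446.7, -126.3,   37.9])]
red [array([ 421.7, -330.8,   44.1]), array([ 503.2, -305.6,   37.7]), array([ 490. , -267.4,   29. ]), array([ 410.2, -295.5,   31.1])]
```

Emit:
carry_out(deltas=[0, 0, 0, 0.0006, 0.0013, 0.04, -1, 0, 0, 0, 0, 0, 0.05, -1, 0, 0, 0, 0, 0, 0.04, -1, 0, 0, 0, 0, 0, 0.0205, -1, 0, 0, 0, 0, 0, 0, -1, 0, 0, 0, 0, 0, 0, 1, 0, 0, 0, 0, 0, 0, 1, 0, 0, 0, 0, 0, 0, 1, 0, 0, 0, 0, 0, 0, 1, 0, 0, 0, 0, 0, 0, 1])

```text
clock: 21.5
eef_pos: [477.9, -161.2, 17.8]
tool_rot: [-3.141, 0.001, 2.735]
force: [0.2, 0.4, 6.1]
width: 38.7
gripper_force: 61.3
```

Emit:
carry_out(deltas=[0, 0, 0, 0, 0, -0.03, 1, 0, 0, 0, 0, 0, -0.06, 1, 0, 0, 0, 0.01505, 0.0467, -0.02, 1, 0, 0, 0, 0.01505, 0.0467, -0.02, 1, 0, 0, 0, 0.01505, 0.0467, 0, 1, 0, 0, 0, 0.01505, 0.0467, 0, 1, 0, 0, 0, 0.01505, 0.0467, 0, 1, 0, 0, 0, 0.01505, 0.0467, 0, 1, 0, 0, 0, 0.01505, 0.0467, 0, 1, 0, 0, 0, 0.01505, 0.0467, 0, 1, 0, 0, -8, 0, 0, 0, 1, 0, 0, -8.1, 0, 0, 0, 1])

```text
clock: 23.0
eef_pos: [513.6, 230.8, 146.6]
tool_rot: [-3.141, -0.001, 3.023]
force: [0.0, -0.5, -2.1]
width: 38.6
gripper_force: 61.0
```

Emit:
carry_out(deltas=[0, 0, 0, 0, 0, 0, 1, 0, 0, 0, 0, 0, 0, 1, 0, 0, 0, 0, 0, 0, 1])

```text
clock: 23.38
eef_pos: [514.3, 229.6, 146.6]
tool_rot: [-3.141, -0.001, 3.015]
force: [0.2, -0.1, -1.3]
width: 39.0
gripper_force: 61.0
```

Run:
```python
from cas import *
s=ctrl.read_state(); print(s["eef_pos"],s["tool_rot"],s["clock"],s["width"])
cal,im=wrist("w8"); cas("w8",z=18)
```

```text
[514.29060242 229.63174027 146.55232169] [-3.14141359e+00 -1.29858554e-03  3.01488576e+00] 23.375 39.02003228590275
w8 blue px [340. 273.] world [566.8 241. ] [121.3 230.2] 81.1
w8 green px [257. 205.] world [492.2 187.4] [49.2 92.8] 82.3
```

View pics/w8.png

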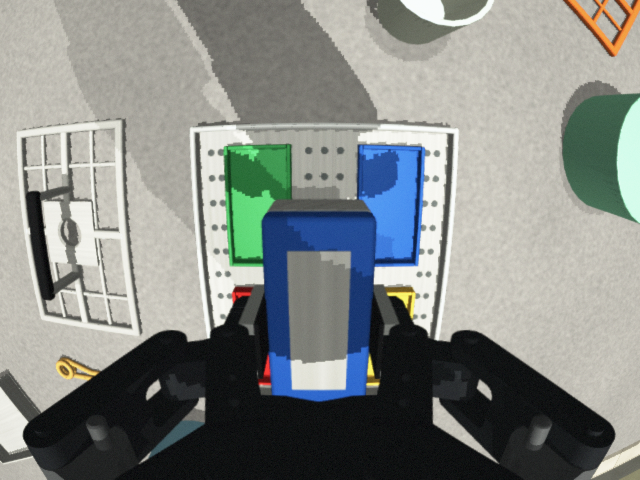

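The green slot is at (258,205) and blue at (390,205), with blue's corners at (359,145), (421,146) and (420,265). The cassette is held squarely. I'll shift for a second view.

Emit:
carry_out(deltas=[0, 0, 0, -0.03, 0, 0, 1, 0, 0, 0, -0.03, 0, 0, 1, 0, 0, 0, 0, 0, 0, 1, 0, 0, 0, 0, 0, 0, 1, 0, 0, 0, 0, 0, 0, 1])

```text
clock: 24.05
eef_pos: [572.6, 222.8, 146.2]
tool_rot: [-3.141, -0.003, 3.017]
force: [-0.1, -0.2, -2.3]
width: 38.7
gripper_force: 61.0
```

```bash
cat > slots.py <<'E'
from h import *
def box(im,cal,col,roi,z=18):
    x0,y0,x1,y1=roi; m=np.zeros(im.shape[:2],np.uint8); m[y0:y1,x0:x1]=mask(im,col)[y0:y1,x0:x1]
    m=cv2.morphologyEx(m,cv2.MORPH_CLOSE,np.ones((7,7))); k=max(cv2.findContours(m,cv2.RETR_EXTERNAL,cv2.CHAIN_APPROX_NONE)[0],key=cv2.contourArea)
    P=np.array([plane(cal,p,z,True) for p in k[:,0].astype(float)])[:,:2]; q=cv2.minAreaRect(P.astype(np.float32))
    print(col,"px",np.round(cv2.minAreaRect(k)[0],1),"world",np.round(q[0],1),np.round(q[1],1),round(q[2],1)); return k
E
python3 - <<'E'
from slots import *
s=ctrl.read_state(); print(s["eef_pos"],s["tool_rot"],s["clock"])
cal,im=wrist("w9")
a,ia=load("w8")
g1=box(ia,a,"green",(200,120,320,300)); g2=box(im,cal,"green",(150,50,320,320))
b2=box(im,cal,"blue",(340,60,460,215)); b1=box(ia,a,"blue",(356,120,440,300))
for u,v in((g1,g2),):
    f=lambda k:cv2.minAreaRect(k)[0]; print("tri green",tri([ray(a,f(u),True),ray(cal,f(v),True)]))
for n,P in(("w8",[(359,145),(421,146),(420,265)]),):
    for p in P: print(np.round(plane(a,p,18,True),1))
E
```

```text
[572.63694479 222.75219955 146.22013985] [-3.14129298e+00 -2.64039478e-03  3.01733906e+00] 24.05
green px [257. 205.] world [492.2 187.4] [49.2 92.8] 82.3
green px [255.5 128.5] world [492.5 187.2] [49.6 92.7] 82.5
blue px [391.  129.1] world [505.2 285.6] [50.4 93. ] 82.8
blue px [388.8 222.5] world [518.9 283.7] [ 50.7 121.6] 82.7
tri green (array([492.05950426, 185.82806864,   9.27534761]), np.float64(0.3248337743788844))
[456.1 267.5  18. ]
[461.3 313.7  18. ]
[554.1 306.7  18. ]
```

View pics/w9.png

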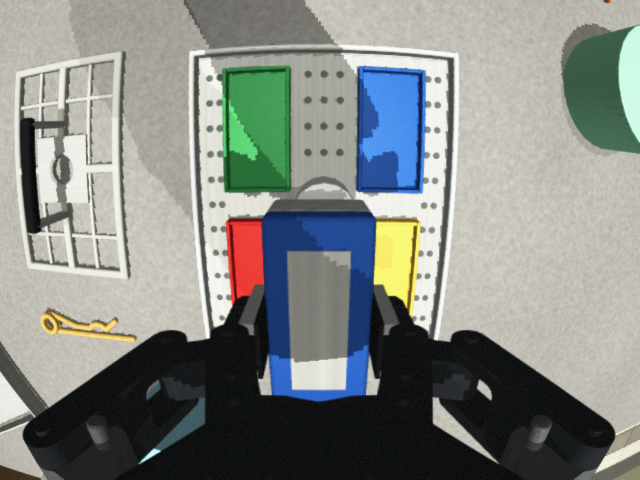

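The slots are all unobstructed: green (257,128), blue (391,129), red (245,265) and yellow (398,270). Moving above blue.

Emit:
carry_out(deltas=[0, 0, 0.2, 0.0249, 0.0182, 0, 1, 0, 0, 0, 0.0249, 0.0182, 0, 1, 0, 0, 0, 0.0249, 0.0182, 0, 1, 0, 0, 0, 0, 0, 0.04, 1, 0, 0, 0, 0, 0, 0.04, 1, 0, 0, 0, 0, 0, 0.02, 1, 0, 0, 0, 0, 0, 0, 1, 0, 0, 0, 0, 0, 0, 1, 0, 0, 0, 0, 0, 0, 1, 0, 0, 0, 0, 0, 0, 1])

```text
clock: 25.35
eef_pos: [507.0, 286.3, 47.4]
tool_rot: [3.141, -0.0, 3.013]
force: [-0.3, 0.6, -1.5]
width: 38.6
gripper_force: 61.0
```

Run:
```python
from slots import *
s=ctrl.read_state(); print(s["eef_pos"],s["tool_rot"],s["clock"])
go(505.2,286.2,25.5,np.radians(172.7))
cal,im=wrist("w10")
# corners of held cassette lid vs slot
b=box(im,cal,"blue",(200,0,440,420),z=66)
g=box(im,cal,"green",(0,0,330,330))
```

```text
[507.02729672 286.29541147  47.37594198] [ 3.14067581e+00 -1.80410455e-04  3.01296870e+00] 25.35
turn [ 0.05 -0.01 -0.07] before [ 0.0018 -0.0003  0.0219] after [ 0.0018 -0.0003  0.0219]
blue px [319. 289.] world [499.1 288.2] [40.  93.4] 82.6
green px [136.3 257.6] world [487.9 190.5] [53.7 85.8] 82.8
```

Emit:
carry_out(deltas=[0, 0, 0, 0.001, -0.0004, 0.006, 1, 0, 0, 0, 0, 0, 0.005, 1, 0, 0, 0, 0, 0, 0.004, 1, 0, 0, 0, 0, 0, 0.003, 1, 0, 0, 0, 0, 0, 0.002, 1, 0, 0, 0, 0, 0, 0, 1, 0, 0, 0, 0, 0, 0, 1])

```text
clock: 26.28
eef_pos: [505.5, 285.8, 26.5]
tool_rot: [3.142, -0.001, 3.013]
force: [-1.1, -0.5, -1.5]
width: 38.8
gripper_force: 61.0
```

Emit:
carry_out(deltas=[0, 0, 0, 0, 0, 0.001, 1, 0, 0, 0, 0, 0, 0.001, 1, 0, 0, 0, 0, 0, 0, 1, 0, 0, 0, 0, 0, 0, 1])

```text
clock: 26.78
eef_pos: [505.6, 285.9, 25.8]
tool_rot: [3.141, -0.001, 3.013]
force: [-1.6, -0.8, 8.2]
width: 39.1
gripper_force: 62.4
```

Emit:
carry_out(deltas=[0, 0, 0, 0, 0, -0.0008, 0.3, 0, 0, 0, 0, 0, 0, -0.3, 0, 0, 0, 0, 0, 0, -0.3, 0, 0, 0, 0, 0, -0.03, -0.3, 0, 0, 0, 0, 0, -0.06, -0.3, 0, 0, 0, 0, 0, -0.06, -1, 0, 0, 0, -0.0031, -0.0496, -0.01, -1, 0, 0, 0, -0.0031, -0.0496, -0.01, -1, 0, 0, 0, -0.0031, -0.0496, 0, -1, 0, 0, 0, -0.0031, -0.0496, 0, -1, 0, 0, 0, -0.0031, -0.0496, 0, -1, 0, 0, 0, -0.0031, -0.0496, 0, -1])

```text
clock: 28.28
eef_pos: [485.8, -13.4, 195.3]
tool_rot: [-3.141, -0.001, 3.013]
force: [0.6, -0.9, -0.3]
width: 85.8
gripper_force: 0.0
```

Emit:
carry_out(deltas=[0, 0, 0, -0.0031, -0.0496, 0, -1, 0, 0, 0, -0.0031, -0.0496, 0, -1, 0, 0, 0, -0.0031, -0.0496, 0, -1, 0, 0, 0, -0.0031, -0.0496, 0, -1, 0, 0, 0, -0.0031, -0.0496, 0, -1, 0, 0, -9, 0, 0, 0, -1, 0, 0, -9, 0, 0, 0, -1, 0, 0, -8.9, 0, 0, 0, -1, 0, 0, 0, 0, 0, 0, -1, 0, 0, 0, 0, 0, 0, -1, 0, 0, 0, 0, 0, 0, -1])

```text
clock: 29.65
eef_pos: [469.6, -259.7, 195.3]
tool_rot: [3.141, -0.001, -2.802]
force: [0.8, -0.2, 0.7]
width: 85.1
gripper_force: 0.0
```

Run:
```python
from cas import *
s=ctrl.read_state(); print(np.round(s["qpos"],2),s["eef_pos"],s["tool_rot"],s["clock"])
wrist("w11"); cas("w11",("red",))
cv2.imwrite("pics/top2.png",ctrl.get_image("top")[:,:,::-1])
```

```text
[ 0.57  0.52 -0.17  1.87  0.12  0.77  2.24] [ 469.5651067 -259.6934968  195.2548094] [ 3.14116183e+00 -1.47437000e-03 -2.80191981e+00] 29.65
w11 red px [276. 187.] world [ 455.9 -300.5] [83.1 40.3] 19.6
```

View pics/w11.png

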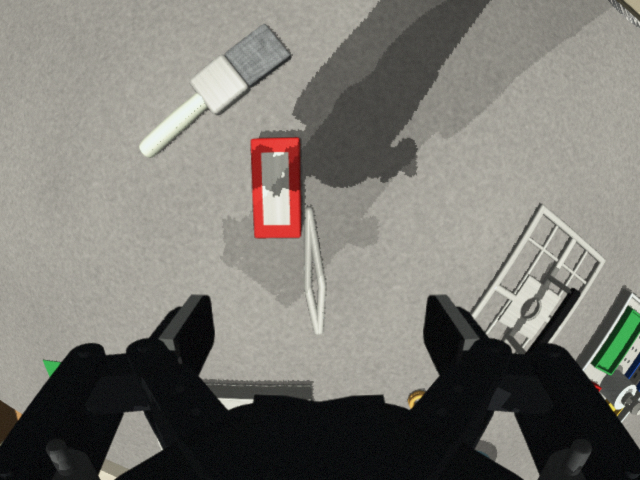

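Red lies square to the tool at (276,187), with the tip of the tweezers at (310,208) beside its lower right. I grasp 5 mm toward the upper end, with the fingertips staying above the tweezers.

Emit:
carry_out(deltas=[0, 0, 0, 0.0158, -0.017, 0.03, -0.5, 0, 0, 0, 0.0157, -0.0169, 0.03, -0.5, 0, 0, 0, 0, 0, 0.05, -0.5, 0, 0, 0, 0, 0, 0.04, -0.5, 0, 0, 0, 0, 0, 0.02, -0.5, 0, 0, 0, 0, 0, 0.0085, -0.5, 0, 0, 0, 0, 0, 0, -0.5, 0, 0, 0, 0, 0, 0, 1, 0, 0, 0, 0, 0, 0, 1, 0, 0, 0, 0, 0, 0, 1, 0, 0, 0, 0, 0, 0, 1])

```text
clock: 31.12
eef_pos: [451.8, -302.8, 18.2]
tool_rot: [-3.14, 0.0, -2.801]
force: [-0.8, 0.6, 7.4]
width: 39.0
gripper_force: 62.4
```

Emit:
carry_out(deltas=[0, 0, 0, 0, 0, -0.03, 1, 0, 0, 0, 0, 0, -0.05, 1, 0, 0, 0, 0, 0, -0.05, 1, 0, 0, 0, -0.0336, 0.0342, 0, 1, 0, 0, 0, -0.0336, 0.0342, 0, 1, 0, 0, 0, -0.0336, 0.0342, 0, 1, 0, 0, 0, -0.0336, 0.0342, 0, 1, 0, 0, 0, -0.0336, 0.0342, 0, 1, 0, 0, 0, -0.0336, 0.0342, 0, 1, 0, 0, 0, -0.0336, 0.0342, 0, 1, 0, 0, 0, -0.0336, 0.0342, 0, 1, 0, 0, 0, -0.0336, 0.0342, 0, 1])

```text
clock: 32.62
eef_pos: [633.3, 90.3, 146.6]
tool_rot: [3.141, -0.002, -2.801]
force: [0.8, -0.6, -2.2]
width: 38.8
gripper_force: 61.5
```

Emit:
carry_out(deltas=[0, 0, 0, -0.0336, 0.0342, 0, 1, 0, 0, 0, -0.0335, 0.0345, 0, 1, 0, 0, 8.9, 0, 0, 0, 1, 0, 0, 8.9, 0, 0, 0, 1, 0, 0, 9, 0, 0, 0, 1, 0, 0, 0, 0, 0, 0, 1, 0, 0, 0, 0, 0, 0, 1, 0, 0, 0, 0, 0, 0, 1, 0, 0, 0, 0, 0, 0, 1])

```text
clock: 33.75
eef_pos: [673.5, 176.0, 146.5]
tool_rot: [3.142, -0.001, 3.015]
force: [0.1, -0.0, -2.3]
width: 38.8
gripper_force: 61.4
```

Run:
```python
from slots import *
s=ctrl.read_state(); print(s["eef_pos"],s["tool_rot"],s["clock"],s["width"])
cal,im=wrist("w12")
for c in ("green","blue","yellow","red"):
    for k in blobs(im,c,400):
        P=np.array([plane(cal,p,18,True) for p in k[:,0].astype(float)])[:,:2]; q=cv2.minAreaRect(P.astype(np.float32)); print(c,cv2.boundingRect(k),np.round(q[0],1),np.round(q[1],1),round(q[2],1))
    
k=[k for k in blobs(im,"blue",400)]
for z in (46,):
  for kk in k:
    P=np.array([plane(cal,p,z,True) for p in kk[:,0].astype(float)])[:,:2]; print("blue lid@46",cv2.minAreaRect(P.astype(np.float32)))
```

```text
[673.47474809 176.00401656 146.51717108] [ 3.14155693e+00 -1.49867487e-03  3.01529325e+00] 33.75 38.761764269613636
green (267, 0, 68, 53) [520.5 183.3] [48.5 42.2] 82.4
blue (0, 433, 32, 39) [ 971.1 -351. ] [ 59.7 138.3] 37.9
blue (409, 0, 66, 61) [528.8 288.7] [52.7 52.4] 82.5
yellow (41, 213, 107, 27) [645.8 -19.7] [117.8  21.8] 83.0
yellow (399, 81, 68, 126) [620.1 270.1] [51.8 93.2] 82.8
red (262, 223, 113, 175) [751. 167.] [ 87.4 164.7] 82.8
red (267, 78, 69, 127) [607.3 172.4] [49.5 92.7] 82.6
blue lid@46 ((933.429931640625, -295.54718017578125), (53.57139587402344, 124.00090026855469), 37.851192474365234)
blue lid@46 ((536.75927734375, 278.0852355957031), (47.273475646972656, 47.007450103759766), 82.47039031982422)
```

View pics/w12.png

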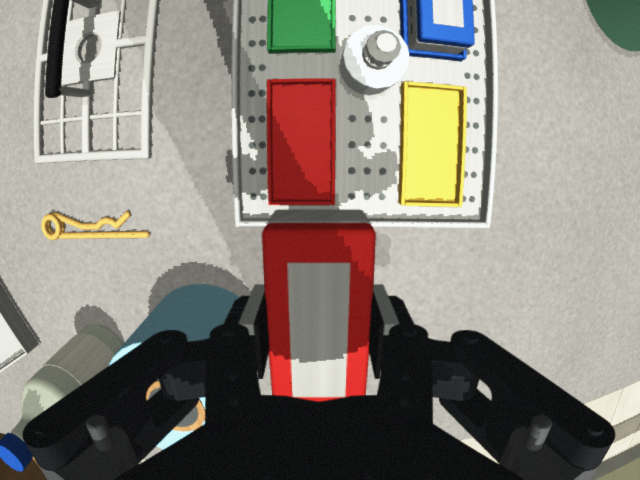

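The red slot is clear at (301,141), the post tip is at (388,45), and the blue cassette is seated at (445,25). Moving above the red slot.

Emit:
carry_out(deltas=[0, 0, 0.1, 0.0233, -0.0039, 0, 1, 0, 0, 0, 0.0233, -0.0039, 0, 1, 0, 0, 0, 0.0233, -0.004, 0, 1, 0, 0, 0, 0, 0, 0.04, 1, 0, 0, 0, 0, 0, 0.04, 1, 0, 0, 0, 0, 0, 0.02, 1, 0, 0, 0, 0, 0, 0, 1, 0, 0, 0, 0, 0, 0, 1, 0, 0, 0, 0, 0, 0, 1, 0, 0, 0, 0, 0, 0, 1, 0, 0, 0, 0, 0, 0, 1])

```text
clock: 35.17
eef_pos: [602.8, 173.5, 47.1]
tool_rot: [3.141, -0.001, 3.013]
force: [-1.0, 1.0, -2.3]
width: 39.0
gripper_force: 61.4
```

Run:
```python
from slots import *
s=ctrl.read_state(); print(s["eef_pos"],s["tool_rot"],s["clock"])
go(602.7,173.2,26,np.radians(172.6))
```

```text
[602.76765037 173.50736899  47.13476693] [ 3.14133303e+00 -6.66616323e-04  3.01306828e+00] 35.175
turn [ 0.01 -0.04  0.04] before [ 0.     -0.0003  0.0211] after [ 0.     -0.0003  0.0211]
```

Emit:
carry_out(deltas=[0, 0, 0, 0, -0.0003, 0.006, 1, 0, 0, 0, 0, 0, 0.005, 1, 0, 0, 0, 0, 0, 0.004, 1, 0, 0, 0, 0, 0, 0.003, 1, 0, 0, 0, 0, 0, 0.002, 1, 0, 0, 0, 0, 0, 0.001, 1, 0, 0, 0, 0, 0, 0.001, 1, 0, 0, 0, 0, 0, 0, 1, 0, 0, 0, 0, 0, 0, 1])

```text
clock: 36.3
eef_pos: [602.3, 173.1, 26.2]
tool_rot: [-3.142, -0.001, 3.013]
force: [-3.1, -0.2, 9.9]
width: 38.7
gripper_force: 62.9
```

Emit:
carry_out(deltas=[0, 0, 0, 0, 0, -0.0008, 0.3, 0, 0, 0, 0, 0, 0, -0.3, 0, 0, 0, 0, 0, 0, -0.3, 0, 0, 0, 0, 0, -0.03, -0.3, 0, 0, 0, 0, 0, -0.06, -0.3, 0, 0, 0, 0.0235, 0.018, -0.06, -1, 0, 0, 0, 0.0235, 0.018, -0.06, -1, 0, 0, 0, 0, 0, 0, -1, 0, 0, 0, 0, 0, 0, -1, 0, 0, 0, 0, 0, 0, -1])

```text
clock: 37.55
eef_pos: [563.0, 210.8, 225.7]
tool_rot: [-3.139, -0.004, 3.012]
force: [0.2, 0.1, 0.0]
width: 85.2
gripper_force: 0.0
```

```bash
cat > lids.py <<'E'
from h import *
def rects(cal,im,cols,z,lo=400):
    for c in cols:
        for k in blobs(im,c,lo):
            P=np.array([plane(cal,p,z,True) for p in k[:,0].astype(float)])[:,:2]; q=cv2.minAreaRect(P.astype(np.float32)); print(c,"z",z,cv2.boundingRect(k),np.round(q[0],1),np.round(q[1],1),round(q[2],1))
E
python3 - <<'E'
from lids import *
s=ctrl.read_state(); print(s["eef_pos"],s["tool_rot"],s["clock"])
cal,im=wrist("w13")
rects(cal,im,("red","blue"),46); rects(cal,im,("green","yellow"),18)
a,ia=load("w12")
cv2.imwrite("pics/pair.png",np.hstack([cv2.resize(ia[0:120,310:460],None,fx=2.6,fy=2.6),cv2.resize(im[150:270,260:410],None,fx=2.6,fy=2.6)])[:,:,::-1])
cv2.imwrite("pics/top3.png",ctrl.get_image("top")[:,:,::-1])
E
```

```text
[563.03857232 210.75759746 225.74666918] [-3.13930361 -0.00392035  3.01174832] 37.55
red z 46 (260, 210, 52, 98) [601.9 176. ] [45.9 95.1] 82.5
blue z 46 (362, 91, 57, 98) [504.6 281.6] [49.2 85.6] 82.7
green z 18 (257, 91, 53, 98) [492.6 186.8] [48.7 92.8] 82.4
yellow z 18 (359, 209, 53, 91) [618.9 271. ] [50.7 95.3] 82.7
```

View pics/pair.png

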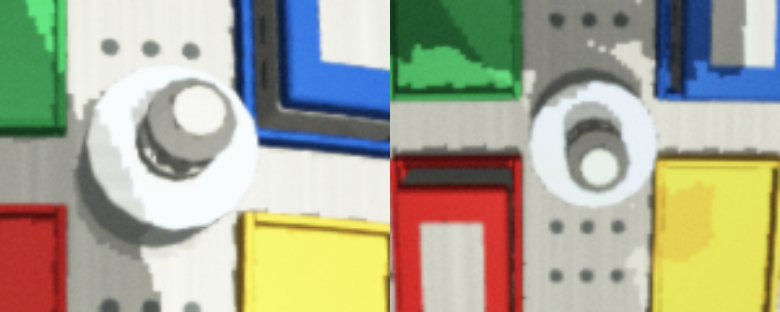

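The post tip is at left crop (200,108) and right crop (600,168), and the shoulder disc is at (172,155) and (594,143). Both cassettes stand inside their holders.

Run:
```python
from lids import *
a,ia=load("w12"); b,ib=load("w13")
T=((200/2.6+310,108/2.6),(210/2.6+260,168/2.6+150)); S=((172/2.6+310,155/2.6),(204/2.6+260,143/2.6+150))
for n,(p,q),z in(("tip",T,85),("shoulder",S,49)):
    print(n,tri([ray(a,p,True),ray(b,q,True)]),plane(a,p,z,True),plane(b,q,z,True))
# white labels on lids, z=46
for col in("red","blue"):
    m=mask(ib,col); k=max(blobs(ib,col,400),key=cv2.contourArea) if col=="red" else [k for k in blobs(ib,col,400) if cv2.boundingRect(k)[0]>350][0]
    fill=np.zeros_like(m); cv2.drawContours(fill,[k],-1,255,-1); lab=cv2.inRange(cv2.cvtColor(ib,cv2.COLOR_RGB2HSV),(0,0,90),(180,60,255))&fill
    kk=max(cv2.findContours(lab,cv2.RETR_EXTERNAL,cv2.CHAIN_APPROX_NONE)[0],key=cv2.contourArea)
    P=np.array([plane(b,p,46,True) for p in kk[:,0].astype(float)])[:,:2]; print(col,"label",cv2.minAreaRect(P.astype(np.float32)))
go(490,0,150,np.radians(170.1))
```

```text
tip (array([556.73338195, 229.43436686,  86.22713179]), np.float64(0.15068541579424247)) [556.38252336 229.55663379  85.        ] [557.05689212 229.61191276  85.        ]
shoulder (array([557.71939739, 230.07138521,  40.13598085]), np.float64(0.1035158518880088)) [559.47640254 228.57947664  49.        ] [556.0161262  229.72800543  49.        ]
red label ((607.5965576171875, 173.15219116210938), (21.567649841308594, 59.189510345458984), 82.60466003417969)
blue label ((506.23529052734375, 286.68768310546875), (22.17411231994629, 59.733184814453125), 82.5420913696289)
turn [-0.11 -0.21  2.46] before [ 0.045  -0.2186  0.0765] after [ 0.0358 -0.2204  0.0759]
```

Emit:
carry_out(deltas=[0, 0, 0, 0.0075, -0.0364, 0.007, -1, 0, 0, 0, 0.0075, -0.0364, 0.007, -1, 0, 0, 0, 0.0075, -0.0364, 0.007, -1, 0, 0, 0, 0.0075, -0.0364, 0.007, -1, 0, 0, 0, 0.0075, -0.0364, 0.007, -1, 0, 0, 0, 0.0075, -0.0364, 0.007, -1, 0, 0, 2.5, 0, 0, 0, -1, 0, 0, 0, 0, 0, 0, -1, 0, 0, 0, 0, 0, 0, -1, 0, 0, 0, 0, 0, 0, -1])

```text
clock: 38.9
eef_pos: [491.1, 2.2, 185.6]
tool_rot: [3.141, -0.001, 2.971]
force: [0.2, -0.8, -0.6]
width: 85.3
gripper_force: 0.0
```

Run:
```python
from lids import *
s=ctrl.read_state(); print(s["eef_pos"],s["tool_rot"],s["clock"])
c,im=wrist("w14"); m=cv2.inRange(cv2.cvtColor(im,cv2.COLOR_RGB2HSV),(0,0,0),(180,255,45)); cs,_=cv2.findContours(m,cv2.RETR_EXTERNAL,cv2.CHAIN_APPROX_NONE)
for k in cs:
  if 300<cv2.contourArea(k)<8000:
    P=np.array([plane(c,p,58,True) for p in k[:,0].astype(float)])
    print("bow@58",cv2.minAreaRect(k),cv2.minAreaRect(P[:,:2].astype(np.float32)))
```

```text
[491.09045686   2.16170565 185.63336114] [ 3.14146988e+00 -1.26337417e-03  2.97132704e+00] 38.9
bow@58 ((314.9999694824219, 224.49996948242188), (15.999998092651367, 116.99998474121094), 0.0) ((489.28076171875, 0.5871334075927734), (11.666641235351562, 90.88184356689453), 79.88744354248047)
```

Emit:
carry_out(deltas=[0, 0, 0, 0.0013, -0.0026, 0.04, -0.4, 0, 0, 0, 0, 0, 0.05, -0.4, 0, 0, 0, 0, 0, 0.035, -0.4, 0, 0, 0, 0, 0, 0.018, -0.4, 0, 0, 0, 0, 0, 0, -0.4, 0, 0, 0, 0, 0, 0, -0.4, 0, 0, 0, 0, 0, 0, 0.5, 0, 0, 0, 0, 0, 0, 1, 0, 0, 0, 0, 0, 0, 1, 0, 0, 0, 0, 0, 0, 1, 0, 0, 0, 0, 0, 0, 1, 0, 0, 0, 0, 0, 0, 1])

```text
clock: 40.45
eef_pos: [489.3, -1.0, 43.4]
tool_rot: [3.141, -0.0, 2.969]
force: [-0.3, 0.5, 5.8]
width: 10.4
gripper_force: 59.3
```

Emit:
carry_out(deltas=[0, 0, 0, 0, 0, -0.02, 1, 0, 0, 0, 0, 0, -0.04, 1, 0, 0, 0, 0, 0, -0.047, 1, 0, 0, 0, -0.0045, 0.0397, 0, 1, 0, 0, 0, -0.0045, 0.0397, 0, 1, 0, 0, 0, -0.0045, 0.0397, 0, 1, 0, 0, 0, -0.0045, 0.0397, 0, 1, 0, 0, 0, -0.0045, 0.0397, 0, 1, 0, 0, 0, -0.0045, 0.0397, 0, 1, 0, 0, -2.5, 0, 0, 0, 1, 0, 0, 0, 0, 0, 0, 1, 0, 0, 0, 0, 0, 0, 1])

```text
clock: 41.95
eef_pos: [556.1, 227.2, 149.4]
tool_rot: [-3.14, -0.002, 3.011]
force: [-0.0, 0.1, -3.6]
width: 10.4
gripper_force: 59.1
```

Emit:
carry_out(deltas=[0, 0, 0, 0, 0, 0, 1, 0, 0, 0, 0, 0, 0, 1, 0, 0, 0, 0, 0, 0, 1])

```text
clock: 42.32
eef_pos: [556.4, 228.7, 149.6]
tool_rot: [-3.141, -0.001, 3.013]
force: [-0.7, -0.2, -2.3]
width: 10.5
gripper_force: 59.1
```

Run:
```python
from lids import *
s=ctrl.read_state(); print(s["eef_pos"],s["tool_rot"],s["clock"])
go(556.6,228.8,110,np.radians(172.6))
c,im=wrist("w15")
# grid outer frame near edge & hub: light steel pixels well above the tray -> look at bow only
m=cv2.inRange(cv2.cvtColor(im,cv2.COLOR_RGB2HSV),(0,0,0),(180,255,45)); cs,_=cv2.findContours(m,cv2.RETR_EXTERNAL,cv2.CHAIN_APPROX_NONE)
print([cv2.boundingRect(k) for k in cs if cv2.contourArea(k)>300])
```

```text
[556.43065099 228.74249071 149.6262868 ] [-3.14149217e+00 -1.43242686e-03  3.01264653e+00] 42.325
turn [-0.01 -0.08  0.01] before [-0.0002  0.0001  0.0396] after [-0.0002  0.0001  0.0396]
[(49, 198, 540, 282)]
```

Emit:
carry_out(deltas=[0, 0, 0, 0, 0, 0.015, 1, 0, 0, 0, 0, 0, 0.01, 1, 0, 0, 0, 0, 0, 0.008, 1, 0, 0, 0, 0, 0, 0.008, 1, 0, 0, 0, 0, 0, 0.006, 1, 0, 0, 0, 0, 0, 0.005, 1, 0, 0, 0, 0, 0, 0.002, 1, 0, 0, 0, 0, 0, 0, 1, 0, 0, 0, 0, 0, 0, 1, 0, 0, 0, 0, 0, 0, 1])

```text
clock: 43.62
eef_pos: [556.5, 229.0, 95.8]
tool_rot: [3.141, -0.001, 3.013]
force: [0.1, 0.3, -2.8]
width: 10.4
gripper_force: 59.0
```

Emit:
carry_out(deltas=[0, 0, 0, 0, 0, 0.0015, 1, 0, 0, 0, 0, 0, 0.0015, 1, 0, 0, 0, 0, 0, 0.0008, 1, 0, 0, 0, 0, 0, 0, 1, 0, 0, 0, 0, 0, 0, 1, 0, 0, 0, 0, 0, 0, 1])

```text
clock: 44.38
eef_pos: [556.4, 228.9, 92.5]
tool_rot: [3.142, -0.001, 3.013]
force: [-2.6, -0.8, 4.8]
width: 10.4
gripper_force: 60.1
```

Emit:
carry_out(deltas=[0, 0, 0, 0, 0, 0, 0.3, 0, 0, 0, 0, 0, 0, -0.3, 0, 0, 0, 0, 0, 0, -0.3, 0, 0, 0, 0, 0, -0.03, -0.3, 0, 0, 0, 0, 0, -0.06, -1, 0, 0, 0, 0, -0.05, -0.04, -1, 0, 0, 0, 0, 0, 0, -1, 0, 0, 0, 0, 0, 0, -1, 0, 0, 0, 0, 0, 0, -1, 0, 0, 0, 0, 0, 0, -1])

```text
clock: 45.62
eef_pos: [549.7, 181.4, 219.7]
tool_rot: [-3.141, -0.003, 3.015]
force: [-0.1, 0.4, -0.3]
width: 85.6
gripper_force: 0.0
```

Run:
```python
from lids import *
s=ctrl.read_state(); print(s["eef_pos"],s["tool_rot"],s["clock"])
c,im=wrist("w16"); hsv=cv2.cvtColor(im,cv2.COLOR_RGB2HSV); m=cv2.inRange(hsv,(0,0,0),(180,255,45)); cs,_=cv2.findContours(m,cv2.RETR_EXTERNAL,cv2.CHAIN_APPROX_NONE)
for k in cs:
  if 300<cv2.contourArea(k)<8000:
    P=np.array([plane(c,p,107,True) for p in k[:,0].astype(float)])
    print("bow@107",cv2.minAreaRect(k),cv2.minAreaRect(P[:,:2].astype(np.float32)))
m=cv2.inRange(hsv,(10,90,60),(24,255,255)); cs,_=cv2.findContours(m,cv2.RETR_CCOMP,cv2.CHAIN_APPROX_NONE)
for k in cs:
    if cv2.contourArea(k)>100:
        q,r=cv2.minEnclosingCircle(k); print("yel",np.round(q,1),round(r,1),cv2.contourArea(k),np.round(plane(c,q,6,True),1))
cv2.imwrite("pics/w16v.png",im[:,:,::-1])
```

```text
[549.69088416 181.35762747 219.70892945] [-3.14089201 -0.00321041  3.01453221] 45.625
bow@107 ((384.2042236328125, 231.728759765625), (17.466650009155273, 123.14482116699219), 2.516875743865967) ((555.8154907226562, 228.87637329101562), (12.377168655395508, 92.03681945800781), 82.32425689697266)
yel [137.5 311. ] 31.5 776.5 [641.3 -42.9   6. ]
yel [415.  298.6] 13.9 267.0 [660.6 272.7   6. ]
yel [394.4 298.3] 11.7 165.0 [656.8 250.    6. ]
yel [422.5 254.5] 29.0 398.0 [611.5 282.7   6. ]
yel [634.  116.5] 22.9 195.5 [474.2 587.7   6. ]
yel [589.5   9.1] 30.9 912.0 [343.9 529.1   6. ]
yel [590.5  16. ] 13.8 271.5 [352.9 528.4   6. ]
```

View pics/w16v.png

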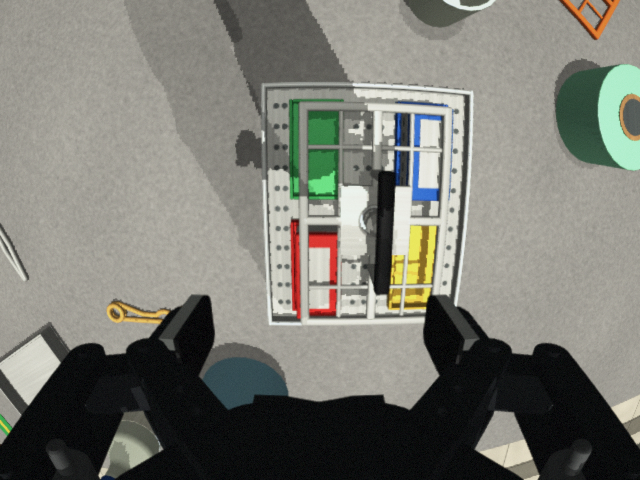

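The grid sits square over the post, with the bow at (384,232). Both lids, blue (427,155) and red (320,270), lie beneath it, and the clip is at (140,311). Next I go to the clip.

Emit:
carry_out(deltas=[0, 0, 0, -0.0183, -0.038, 0.006, -1, 0, 0, 0, -0.0183, -0.038, 0.006, -1, 0, 0, 0, -0.0183, -0.038, 0.006, -1, 0, 0, 0, -0.0183, -0.038, 0.006, -1, 0, 0, 0, -0.0183, -0.038, 0.006, -1, 0, 0, 0, -0.0183, -0.038, 0.006, -1, 0, 0, 10, 0, 0, 0, -1, 0, 0, 10, 0, 0, 0, -1, 0, 0, 10, 0, 0, 0, -1, 0, 0, 10, 0, 0, 0, -1, 0, 0, 10, 0, 0, 0, -1, 0, 0, 10, 0, 0, 0, -1])

```text
clock: 47.18
eef_pos: [629.8, -59.1, 184.0]
tool_rot: [-3.139, -0.001, 1.961]
force: [0.3, -0.6, -0.1]
width: 85.7
gripper_force: 0.0
```

Emit:
carry_out(deltas=[0, 0, 10, 0, 0, 0, -1, 0, 0, 10, 0, 0, 0, -1, 0, 0, 10, 0, 0, 0, -1, 0, 0, 0, 0, 0, 0, -1, 0, 0, 0, 0, 0, 0, -1, 0, 0, 0, 0, 0, 0, -1])

```text
clock: 47.92
eef_pos: [629.9, -59.6, 184.6]
tool_rot: [-3.14, -0.0, 1.444]
force: [-0.2, -0.2, -0.4]
width: 85.2
gripper_force: 0.0
```

```bash
cat > clip.py <<'E'
from h import *
def clip(c,im,zc,zl,near,lo=100):
    "coil hole centre on plane zc; straight-leg outer line and direction on plane zl"
    hsv=cv2.cvtColor(im,cv2.COLOR_RGB2HSV); m=cv2.inRange(hsv,(10,80,50),(26,255,255))
    cs,h=cv2.findContours(m,cv2.RETR_CCOMP,cv2.CHAIN_APPROX_NONE); out=None
    for i,k in enumerate(cs):
        if cv2.contourArea(k)<lo: continue
        q,r=cv2.minEnclosingCircle(k); X=plane(c,q,zc,True)
        if np.linalg.norm(X[:2]-near)>90: continue
        M=cv2.moments(k); g=(M["m10"]/M["m00"],M["m01"]/M["m00"]); hole=h[0][i][3]>=0
        print("hole" if hole else "blob",cv2.contourArea(k),np.round(g,1),"centroid",np.round(plane(c,g,zc,True),1))
        if not hole:
            P=np.array([plane(c,p,zl,True) for p in k[:,0].astype(float)])[:,:2]
            print(" rect",cv2.minAreaRect(P.astype(np.float32))); out=P
    return out
E
python3 - <<'E'
from clip import *
s=ctrl.read_state(); print(np.round(s["qpos"],2),s["eef_pos"],s["tool_rot"],s["clock"])
c,im=wrist("w17"); P=clip(c,im,6,3,np.array([640,-60])); np.save("P.npy",P)
d=np.array([np.cos(np.radians(82.8)),np.sin(np.radians(82.8))]); n=np.array([d[1],-d[0]])
o=np.array([640,-74.]); u=(P-o)@d; v=(P-o)@n
sel=(u>20)&(u<85)
for lo in range(15,110,10):
    s_=(u>lo)&(u<lo+10); 
    if s_.any(): print(lo,np.round(np.sort(np.unique(np.round(v[s_])))[[0,-1]],1))
print("u",u.min(),u.max())
top=P[(u>20)&(u<95)]; vv=(top-o)@n; uu=(top-o)@d; e=[vv[(uu>a)&(uu<a+5)].max() for a in range(20,95,5)]; f=np.polyfit(np.arange(22.5,97,5),e,1); print("outer leg edge fit",f, "clip yaw",82.8-np.degrees(np.arctan(f[0])))
E
```

```text
[-0.24  0.7   0.5   1.62 -0.4   0.92  0.28] [629.87594125 -59.6482245  184.61394184] [-3.14005318e+00 -7.25825093e-05  1.44385986e+00] 47.925
blob 1963.5 [335.5 188.1] centroid [647.8 -37.1   6. ]
 rect ((647.394287109375, -27.77532958984375), (121.79483795166016, 25.664091110229492), 81.52793884277344)
hole 170.5 [332.3 229.8] centroid [640.5 -74.    6. ]
hole 125.5 [329.9 150.4] centroid [647.   -3.9   6. ]
hole 155.0 [343.8 143.4] centroid [659.5   0.7   6. ]
15 [-9. 14.]
25 [-5. 13.]
35 [-2. 13.]
45 [-2. 13.]
55 [-6. 13.]
65 [-6. 13.]
75 [-9. 13.]
85 [-10.  13.]
95 [ 7. 13.]
105 [ 8. 12.]
u -14.03090713540841 107.4867879294486
outer leg edge fit [-5.93844716e-03  1.34540651e+01] clip yaw 83.14024395952481
```

Emit:
carry_out(deltas=[0, 0, 0, -0.013, 0.0123, 0.05, -0.2, 0, 0, -0.4, 0, 0, 0.05, -0.2, 0, 0, 0, 0, 0, 0.04, -0.2, 0, 0, 0, 0, 0, 0.022, -0.2, 0, 0, 0, 0, 0, 0, -0.2, 0, 0, 0, 0, 0, 0, -0.2, 0, 0, 0, 0, 0, 0, -0.2])

```text
clock: 48.85
eef_pos: [641.5, -74.3, 24.5]
tool_rot: [3.14, 0.0, 1.449]
force: [-0.3, 0.0, 0.5]
width: 51.4
gripper_force: 0.0
```

Run:
```python
from clip import *
s=ctrl.read_state(); print(s["eef_pos"],s["tool_rot"],s["clock"],s["width"])
go(640.5,-74,2.5,np.radians(83.0))
```

```text
[641.51918943 -74.32254245  24.50228996] [3.13988226e+00 1.26726198e-04 1.44947489e+00] 48.85 51.41221831672946
turn [0.1  0.01 0.05] before [ 0.0002 -0.0011  0.022 ] after [ 0.0002 -0.0011  0.022 ]
```

Emit:
carry_out(deltas=[0, 0, 0, 0.0002, -0.0008, 0.012, -0.2, 0, 0, 0, 0, 0, 0.009, -0.2, 0, 0, 0, 0, 0, 0.0005, -0.2, 0, 0, 0, 0, 0, 0, -0.2, 0, 0, 0, 0, 0, 0, 0.3, 0, 0, 0, 0, 0, 0, 1, 0, 0, 0, 0, 0, 0, 1, 0, 0, 0, 0, 0, 0, 1, 0, 0, 0, 0, 0, 0, 1])

```text
clock: 49.98
eef_pos: [639.8, -74.0, 1.7]
tool_rot: [-3.141, 0.0, 1.449]
force: [-1.0, -0.5, 5.5]
width: 24.1
gripper_force: 59.9
```

Emit:
carry_out(deltas=[0, 0, 0, 0, 0, -0.02, 1, 0, 0, 0, 0, 0, -0.04, 1, 0, 0, 0, 0, 0, -0.04, 1, 0, 0, 0, 0.0292, -0.026, 0, 1, 0, 0, 0, 0.0292, -0.026, 0, 1, 0, 0, 0, 0.0292, -0.026, 0, 1, 0, 0, 0, 0.0292, -0.026, 0, 1, 0, 0, 0, 0.0292, -0.0261, 0, 1, 0, 0, 0.4, 0, 0, 0, 1, 0, 0, 0, 0, 0, 0, 1, 0, 0, 0, 0, 0, 0, 1, 0, 0, 0, 0, 0, 0, 1])

```text
clock: 51.48
eef_pos: [528.6, 85.8, 101.4]
tool_rot: [-3.141, 0.0, 1.441]
force: [0.1, -0.2, -0.6]
width: 24.5
gripper_force: 59.2
```

```bash
cat > hand.py <<'E'
from clip import *
def hand(name,zoff):
    "clip in the hand, tool frame: coil hole, straight-leg outer edge (expect 13 mm from the TCP line), tip"
    s=ctrl.read_state(); p=s["eef_pos"]; yaw=s["tool_rot"][2]; c,im=wrist(name)
    print(p,s["tool_rot"],s["force"],s["width"],s["clock"])
    d=np.array([np.cos(yaw),np.sin(yaw)]); n=np.array([d[1],-d[0]])
    P=clip(c,im,p[2]-zoff+6,p[2]-zoff+3,p[:2]+50*d)
    u=(P-p[:2])@d; v=(P-p[:2])@n; A=np.arange(25,100,5); e=[v[(u>a)&(u<a+5)].max() for a in A]
    f=np.polyfit(A+2.5,e,1); print("edge at u=0,65,108:",np.polyval(f,[0,65,108]).round(2),"slope deg",np.degrees(np.arctan(f[0])).round(2),"resid",np.std(e-np.polyval(f,A+2.5)).round(2),"tip u",u.max().round(1))
    t=p[:2]+d*108+n*(np.polyval(f,108)-3); print("tip axis world",t,"seat (u65) world",p[:2]+d*65+n*(np.polyval(f,65)-3))
E
python3 - <<'E'
from hand import *
hand("w18",1.7)
E
```

```text
[528.61285746  85.8025146  101.43877359] [-3.14068080e+00  4.83627888e-04  1.44060357e+00] [ 0.07588707 -0.24832588 -0.63287167] 24.450481743945264 51.475
blob 9784.0 [326.8 213.2] centroid [537.4 125.6 105.7]
 rect ((535.8348388671875, 131.06553649902344), (123.84558868408203, 25.282306671142578), 81.50007629394531)
hole 615.5 [318.2 308.9] centroid [528.9  86.2 105.7]
hole 720.5 [316.2 148.7] centroid [536.6 150.3 105.7]
hole 855.5 [346.1 130. ] centroid [548.4 155.8 105.7]
edge at u=0,65,108: [13.19 13.46 13.65] slope deg 0.25 resid 0.11 tip u 107.6
tip axis world [553.19299725 191.50597154] seat (u65) world [547.427316   148.89387167]
```

Emit:
carry_out(deltas=[0, 0, -0.25, 0, -0.0005, 0.02, 1, 0, 0, 0, 0, 0, 0.015, 1, 0, 0, 0, 0, 0, 0.0047, 1, 0, 0, 0, 0, 0, 0, 1, 0, 0, 0, 0, 0, 0, 1, 0, 0, 0, 0, 0, 0, 1, 0, 0, 0, 0, 0, 0, 1])

```text
clock: 52.4
eef_pos: [527.7, 87.0, 61.9]
tool_rot: [-3.141, -0.0, 1.447]
force: [-0.6, 0.4, -1.2]
width: 24.2
gripper_force: 59.2
```

Run:
```python
from hand import *
hand("w19",1.7)
```

```text
[527.68654322  87.03905698  61.93380742] [-3.14061319e+00 -7.37183430e-05  1.44674163e+00] [-0.56802053  0.4347062  -1.18085   ] 24.23419612021422 52.4
blob 9869.0 [326.7 212.9] centroid [536.2 127.   66.2]
 rect ((534.91455078125, 132.32720947265625), (123.92173767089844, 25.278396606445312), 81.60997772216797)
hole 608.5 [318.2 308.8] centroid [528.   87.4  66.2]
hole 727.5 [315.9 146.9] centroid [535.3 152.3  66.2]
hole 872.0 [346.1 130. ] centroid [547.1 157.2  66.2]
edge at u=0,65,108: [13.42 13.4  13.39] slope deg -0.01 resid 0.13 tip u 107.6
tip axis world [551.3595677  192.92354778] seat (u65) world [546.04995074 150.25261983]
```

Emit:
carry_out(deltas=[0, 0, 0.2, 0, 0.0003, 0, 1, 0, 0, 0, 0.008, 0, 0, 1, 0, 0, 0, 0.008, 0, 0, 1, 0, 0, 0, 0.006, 0, 0, 1, 0, 0, 0, 0.004, 0, 0, 1, 0, 0, 0, 0.004, 0, 0, 1, 0, 0, 0, 0, 0, 0, 1, 0, 0, 0, 0, 0, 0, 1])

```text
clock: 53.45
eef_pos: [531.6, 116.4, 61.6]
tool_rot: [-3.14, 0.0, 1.443]
force: [-0.4, 0.3, -1.0]
width: 23.8
gripper_force: 59.2
```

Emit:
carry_out(deltas=[0, 0, 0, 0.005, 0.0002, 0, 1, 0, 0, 0, 0.005, 0, 0, 1, 0, 0, 0, 0.005, 0, 0, 1, 0, 0, 0, 0.004, 0, 0, 1, 0, 0, 0, 0, 0, 0, 1, 0, 0, 0, 0, 0, 0, 1])

```text
clock: 54.2
eef_pos: [534.2, 135.3, 61.6]
tool_rot: [-3.14, 0.0, 1.443]
force: [0.5, -0.6, -0.7]
width: 24.0
gripper_force: 59.2
```

Run:
```python
from hand import *
hand("w20",1.7)
```

```text
[534.24943231 135.25868803  61.62103352] [-3.14016112e+00  3.83867640e-04  1.44292102e+00] [ 0.53075985 -0.64997789 -0.72972186] 23.951292114241724 54.2
blob 9044.5 [325.2 225.1] centroid [541.7 170.6  65.9]
 rect ((540.43017578125, 172.0361785888672), (106.73213195800781, 25.3004150390625), 81.24142456054688)
hole 603.5 [318.2 308.8] centroid [534.5 135.7  65.9]
hole 612.5 [346.  155.1] centroid [552.7 196.1  65.9]
hole 715.0 [316.1 149.4] centroid [542.  199.6  65.9]Traceback (most recent call last):
  File "<stdin>", line 2, in <module>
  File "hand.py", line 8, in hand
    u=(P-p[:2])@d; v=(P-p[:2])@n; A=np.arange(25,100,5); e=[v[(u>a)&(u<a+5)].max() for a in A]
                                                            ~~~~~~~~~~~~~~~~~~~~^^
    return umr_maximum(a, axis, None, out, keepdims, initial, where)
ValueError: zero-size array to reduction operation maximum which has no identity
```

Emit:
carry_out(deltas=[0, 0, 0, 0.005, 0, 0, 1, 0, 0, 0, 0.004, 0, 0, 1, 0, 0, 0, 0.004, 0, 0, 1, 0, 0, 0, 0.003, 0, 0, 1, 0, 0, 0, 0, 0, 0, 1])

```text
clock: 54.88
eef_pos: [536.0, 152.4, 61.5]
tool_rot: [-3.139, -0.001, 1.444]
force: [-0.5, 0.5, -0.8]
width: 24.1
gripper_force: 59.3
```

Emit:
carry_out(deltas=[0, 0, 0, 0.004, 0, 0, 1, 0, 0, 0, 0.004, 0, 0, 1, 0, 0, 0, 0.004, 0, 0, 1, 0, 0, 0, 0, 0, 0, 1, 0, 0, 0, 0, 0, 0, 1])

```text
clock: 55.5
eef_pos: [538.2, 163.8, 61.8]
tool_rot: [-3.141, -0.001, 1.443]
force: [-0.4, 2.1, -1.6]
width: 24.1
gripper_force: 59.3
```

Emit:
carry_out(deltas=[0, 0, 0, 0.001, 0, 0, 1, 0, 0, 0, 0.001, 0, 0, 1, 0, 0, 0, 0, 0, 0, 1, 0, 0, 0, 0, 0, 0, 1])

```text
clock: 56.0
eef_pos: [538.2, 165.1, 61.6]
tool_rot: [-3.14, 0.0, 1.443]
force: [0.1, -0.3, -1.1]
width: 24.1
gripper_force: 59.2
```

Run:
```python
from clip import *
s=ctrl.read_state(); p=s["eef_pos"]; print(p,s["force"],s["torque"])
c,im=wrist("w21"); P=clip(c,im,66,63,np.array([545,200.]),60)
d=np.array([np.cos(np.radians(82.55)),np.sin(np.radians(82.55))]); n=np.array([d[1],-d[0]])
print("seat from coil",)
```

```text
[538.19252549 165.06473917  61.64747301] [ 0.09573608 -0.32688517 -1.13624335] [ 0.04638547  0.080472   -0.01029457]
blob 5820.0 [323.3 272.5] centroid [542.6 181.3  66. ]
 rect ((541.980712890625, 185.30126953125), (73.32347106933594, 25.25048828125), 80.91368865966797)
hole 589.0 [318.4 308.5] centroid [538.6 165.7  66. ]
blob 622.0 [453.4  95.8] centroid [600.6 244.9  66. ]
 rect ((601.733154296875, 246.41433715820312), (7.964614391326904, 26.314674377441406), 82.60518646240234)
blob 531.0 [307.8 104.2] centroid [545.1 246.4  66. ]
 rect ((544.638427734375, 246.18359375), (7.516772747039795, 21.21659278869629), 29.1298770904541)
blob 797.5 [345.1  78.8] centroid [559.8 254.3  66. ]
 rect ((560.29541015625, 254.87123107910156), (31.351287841796875, 5.655213832855225), 82.61820983886719)
blob 2118.0 [418.1  37.3] centroid [589.5 268.5  66. ]
 rect ((592.0989990234375, 267.0054626464844), (22.866165161132812, 50.54786682128906), 82.44563293457031)
seat from coil
```

Emit:
carry_out(deltas=[0, 0, 0, 0.001, 0, 0, 1, 0, 0, 0, 0, 0, 0, 1, 0, 0, 0, 0, 0, 0, 1])

```text
clock: 56.42
eef_pos: [538.3, 166.1, 61.6]
tool_rot: [-3.14, 0.0, 1.443]
force: [-0.5, 0.4, -0.3]
width: 24.0
gripper_force: 59.2
```

Run:
```python
from clip import *
s=ctrl.read_state(); print(s["eef_pos"],s["force"])
wrist("w22"); wrist("w22b")
for nm in("w3","w21","w22","w22b"):
    c,im=load(nm); print(nm); clip(c,im,66,63,np.array([548,215.]),170)
s=ctrl.read_state(); print(s["eef_pos"],s["force"])
```

```text
[538.30330096 166.12944876  61.64394512] [-0.48009209  0.40626245 -0.26707732]
w3
blob 2435.5 [328.9 228.8] centroid [543.  181.1  66. ]
 rect ((542.8121948242188, 186.66262817382812), (70.9820556640625, 24.978378295898438), 79.41012573242188)
hole 324.0 [325.4 252.8] centroid [539.1 165.8  66. ]
blob 174.5 [416.  114.6] centroid [603.2 245.7  66. ]
 rect ((603.8472290039062, 246.08287048339844), (3.803272008895874, 27.335987091064453), 82.8316421508789)
blob 328.0 [322.1 124.5] centroid [546.2 244.8  66. ]
 rect ((546.2615356445312, 245.66787719726562), (9.248858451843262, 22.040912628173828), 14.698394775390625)
blob 242.0 [343.1 106. ] centroid [559.8 254.5  66. ]
 rect ((560.2230224609375, 254.4523468017578), (32.49325942993164, 5.41117000579834), 83.42561340332031)
blob 871.0 [396.2  75.6] centroid [593.6 270.3  66. ]
 rect ((594.3279418945312, 265.78564453125), (23.793983459472656, 52.52705001831055), 80.28716278076172)
w21
blob 5820.0 [323.3 272.5] centroid [542.6 181.3  66. ]
 rect ((541.980712890625, 185.30126953125), (73.32347106933594, 25.25048828125), 80.91368865966797)
h
[... 2262 characters left out ...]
.9  97.4] centroid [600.  245.4  66. ]
 rect ((601.70751953125, 246.654541015625), (7.672928333282471, 26.32732391357422), 82.63431549072266)
blob 580.5 [309.9 106.4] centroid [545.8 246.6  66. ]
 rect ((544.464599609375, 246.4904327392578), (9.251242637634277, 21.631420135498047), 28.84721565246582)
blob 820.5 [345.1  80.2] centroid [559.9 254.9  66. ]
 rect ((560.2998657226562, 255.4057159423828), (32.49334716796875, 5.657196044921875), 82.6355972290039)
blob 2086.0 [418.8  39.7] centroid [589.8 268.6  66. ]
 rect ((592.028564453125, 267.1333312988281), (22.940370559692383, 50.58718490600586), 82.66779327392578)
[538.27548258 166.17393118  61.64057965] [-0.03389595 -0.34072459 -0.04784868]
```

Emit:
carry_out(deltas=[0, 0, 0, -0.0005, 0, 0, 1, 0, 0, 0, 0, 0, 0, 1, 0, 0, 0, 0, 0, 0, 0.5, 0, 0, 0, 0, 0, 0, -0.2, 0, 0, 0, 0, 0, 0, -0.2, 0, 0, 0, 0, 0, -0.02, -0.2, 0, 0, 0, 0, 0, -0.03, -0.2, 0, 0, 0, 0, 0, -0.034, -0.2, 0, 0, 0, 0, 0, 0, -0.2, 0, 0, 0, 0, 0, 0, -0.2, 0, 0, 0, 0, 0, 0, -0.2, 0, 0, 0, 0, 0, 0, -0.2])

```text
clock: 58.02
eef_pos: [537.7, 165.5, 144.8]
tool_rot: [-3.139, 0.001, 1.443]
force: [0.0, 0.4, 0.1]
width: 51.5
gripper_force: 0.0
```

Run:
```python
from clip import *
s=ctrl.read_state(); print(s["eef_pos"],s["tool_rot"],s["force"],s["width"],s["clock"])
wrist("w23")
for nm in("w3","w23"):
    c,im=load(nm); print(nm); clip(c,im,66,63,np.array([548,215.]),150)
    m=cv2.inRange(cv2.cvtColor(im,cv2.COLOR_RGB2HSV),(0,0,0),(180,255,45)); cs,_=cv2.findContours(m,cv2.RETR_EXTERNAL,cv2.CHAIN_APPROX_NONE)
    for k in cs:
      if 300<cv2.contourArea(k)<8000:
        P=np.array([plane(c,p,107,True) for p in k[:,0].astype(float)]); print("bow@107",cv2.minAreaRect(P[:,:2].astype(np.float32)))
```

```text
[537.74573618 165.52897004 144.75911215] [-3.13869791e+00  9.38951314e-04  1.44297672e+00] [0.01976223 0.42580029 0.07948833] 51.528656829594226 58.025
w3
blob 2435.5 [328.9 228.8] centroid [543.  181.1  66. ]
 rect ((542.8121948242188, 186.66262817382812), (70.9820556640625, 24.978378295898438), 79.41012573242188)
hole 324.0 [325.4 252.8] centroid [539.1 165.8  66. ]
blob 174.5 [416.  114.6] centroid [603.2 245.7  66. ]
 rect ((603.8472290039062, 246.08287048339844), (3.803272008895874, 27.335987091064453), 82.8316421508789)
blob 328.0 [322.1 124.5] centroid [546.2 244.8  66. ]
 rect ((546.2615356445312, 245.66787719726562), (9.248858451843262, 22.040912628173828), 14.698394775390625)
blob 242.0 [343.1 106. ] centroid [559.8 254.5  66. ]
 rect ((560.2230224609375, 254.4523468017578), (32.49325942993164, 5.41117000579834), 83.42561340332031)
blob 871.0 [396.2  75.6] centroid [593.6 270.3  66. ]
 rect ((594.3279418945312, 265.78564453125), (23.793983459472656, 52.52705001831055), 80.28716278076172)
bow@107 ((556.807861328125, 228.82545471191406), (10.820977210998535, 90.7367935180664)
[... 444 characters left out ...]
.1  66. ]
 rect ((545.5342407226562, 246.65948486328125), (8.533266067504883, 21.026947021484375), 18.673603057861328)
blob 255.0 [410.2 106.5] centroid [603.5 246.7  66. ]
 rect ((603.0858764648438, 247.61434936523438), (6.638744354248047, 27.607141494750977), 82.86339569091797)
blob 271.5 [335.5  99.7] centroid [559.4 254.9  66. ]
 rect ((559.8511352539062, 255.1051025390625), (31.74814796447754, 5.948136806488037), 82.8935775756836)
blob 873.5 [389.2  66.7] centroid [593.7 271.9  66. ]
 rect ((594.133544921875, 267.8324890136719), (23.113445281982422, 50.46946334838867), 82.52567291259766)
bow@107 ((557.34375, 229.72142028808594), (11.306473731994629, 91.48685455322266), 82.6704330444336)
```

```bash
python3 -c "
from cell import ctrl
print(ctrl.finish_job())"
```

```text
the job is handed in; nothing more can be done
None
```

The job is done and handed in at about 58 s: the blue and red cassettes (the only two on the bench) are down in their own holders, the grid is back square on the shoulder, and the R-clip is home through the post to within about 0.5 mm of where it first sat.

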